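# Nudge the glass print plate into the corner stops

## Robot

A 6-joint arm with a two-finger parallel gripper is mounted at the origin on the work surface. World frame = base frame: x ahead of the robot, y to its left, z up, the work surface at z = 0. Lengths are in m, angles in rad, forces in N, time in s.
With the tool pointing down it reaches from about 0.4 to 0.825 m from the base axis. Payload 7 kg.
Tool frame: the origin (TCP) lies on the centre line of the jaws, within the pads' length; the fingertips stand 8 mm ahead of it and the grasp point (between the pads) lies 11 mm behind it; z points along the fingers, y is the direction in which the jaws open and shut (so a half turn about z gives the same grasp; the last joint's range is limited). The gripper opens to 85 mm and grips with 20 to 120 N. Pads are 22 mm wide; open, the fingers measure 114 mm over their backs; the gripper's body (76 mm by 85 mm) begins 54 mm behind the grasp point. The pads swing forward as they close: fully open they stand 13 mm farther back than shut.
Start: joints at [-0.877, 0.359, 0.012, 0, -1.224, -0.288], TCP at [0.266, -0.62, 0.208] pointing down, gripper open.
Joint ranges: [-3.07, 3.07], [-1.43, 2.12], [-1.02, 1.25], [-3.03, 1.67], [-3.05, -0], [-3.03, 3.03]. Speed limits (rad/s): [2.39, 2.39, 3.01, 3.14, 3.14, 3.14].

## Interface

Orientations are given as a unit quaternion [w, x, y, z].
In Python, from plant import robot, snapshot, camera_info, sign_off, recognise, trace gives the robot as it stands.
- The arm moves only by the tool send_rows, never from a script. Its arguments are lists of equal length, an entry for each row: "slide": the shift along the tool's x, y, z in mm, a list of three; "rotation": the turn, a rotation vector about the tool's x, y, z in rad, a list of three; "grip": the opening, from -1 (shut) to 1 (fully open). A call has 1 to 20 rows; each row is the pose to reach, as a shift and turn from the pose commanded when the call began, along the tool's axes at that moment; what a row does not reach only later rows make up. A row lasts 1/10 s, in which the tool goes at most 50 mm and 8.59 degrees, less where a joint would pass 70% of its speed; a pose out of reach is approached as far as the arm can. A call with a gripper value outside its range is refused whole. The fingers move at their own pace and stop on an object; "force" is the grip in N (left out, the last holds). Time passes only in rows, so rows that repeat a pose let the fingers close. It gives the time, the measured TCP pose, the force and the opening at its end, in the units of the state.
- robot.get_obs(): the state, without advancing time (a new reading comes with each control period).
- snapshot(name): name is "scene" or "top"; returns the picture (400x640x3 uint8, red, green, blue); there is no depth.
- camera_info(name): a dict with "fx", "fy", "cx", "cy" (pixels), "T" (4x4, takes a point from camera to world coordinates). Camera axes: x right, y down, z forward; pixel columns grow to the right and rows downward; lengths in m; the calibration is good to about 2 mm. A picture is of the moment at which its call begins. camera_info takes no time and is no camera call.
- sign_off(): hands the job in, once; it reports no verdict.
Trained networks look in the newest picture that a camera, given by its name, has taken for a name from the list of things; names that differ only in an ending like _2 or _b are one class to them, and where a whole thing is asked for, a point or a joint stands for the part that bears it (a point fixed in the world has none). Each returns a list of dicts, best first, with "confidence" (0 to 1); they miss things now and then, are a little off and sometimes report something else, mostly with a low value. They report only what shows in the picture. A call takes as long as a camera call.
- recognise(camera, query): "bbox" ([left, top, right, bottom] in pixels, round what is visible of it).
- trace(camera, query): "pixels" (400x640 bool, what is visible of it) and "bbox" ([left, top, right, bottom] in pixels, round what is visible of it).
The state is a dict: "time_s": time; "joint_pos": joint angles; "joint_velocities": joint speeds; "effort": joint torques, N m; "position": TCP position; "ee_rot": TCP orientation; "contact_force": force on the tool from outside, world axes, zero at the start; "moment": the same for the moment, N m; "width": opening from 0.0 (shut) to 1.0 (fully open).
Only numpy, scipy, OpenCV 4.12 (cv2) and the standard library are available. Lean on these libraries where they do the work, as an engineer would, in place of code of your own. Each camera call takes 0.05 s, during which the arm holds its last target.

## Task

Take the pusher by its handle and use its foot to nudge the glass plate on the print bed, first up against the far stop and then along it against the side stop (the one to the left, seen from the robot), until it lies flush with both. Hold it against each stop for about half a second with a light pressure of about 4 N, never 10 N or more, which would crack the glass or the printed stops, and touch the glass only with the pusher. Finally stand the pusher upright back on its round mat, and leave the other things on the bench alone.

Things in the scene. Friction and masses are not known exactly. Their poses are not given: they have to be found in the camera images.
- bed: Square dark metal print bed, 220 x 220 mm, fixed to the bench. Its flat top is 30 mm above its origin, which is the centre of its underside, on the bench. Its x axis points to the far stop and its y axis to the side stop.
- stop_far: Straight white printed plastic bar fixed on the bed, 12 mm thick, 122 mm long, 12 mm high above the bed top. Its flat inner face looks to the bed's -x; the origin is at bed-top height on that face, at its +y part, right in the inner corner; the bar runs from there 110 mm to -y (and 12 mm to +y behind the side stop). Axes as the bed's. Rigid; breaks above 10 N.
- stop_side: The same kind of bar, on the left seen from the robot, 110 mm long, 12 mm thick and 12 mm high. Its flat inner face looks to the bed's -y; the origin is in the same inner corner at bed-top height and the bar runs from there 110 mm to -x. Axes as the bed's. Rigid; breaks above 10 N.
- corner (a point): The inner corner where the faces of the two stops meet, at bed-top height, 93 mm along x and 93 mm along y from the bed's centre. Axes as the bed's: x through the far stop, y through the side stop.
- plate: Loose pale glass plate, 110 mm along its x, 90 mm along its y, 6 mm thick, about 0.16 kg, lying flat on the bed away from both stops and a little turned. Origin: centre of its underside. At home its axes are parallel to the bed's, its origin 55 mm (x) and 45 mm (y) short of the corner. It slides with dry friction of about 0.3 N (0.2 to 0.6 N).
- plate_a (a point): The plate's corner at its +x, +y, bottom edge: at home it is in the corner of the stops.
- plate_b (a point): The plate's corner at its +x, -y, bottom edge: at home it touches the far stop.
- plate_c (a point): The plate's corner at its -x, +y, bottom edge: at home it touches the side stop.
- pusher: Grey pusher, 92 mm tall, 0.1 kg: a round foot 48 mm across and 12 mm high; on it a square upright handle, 22 x 22 mm, from 12 to 92 mm height. Origin: on the handle's axis at the foot's underside; z up the handle, x and y square to its sides. The foot is off-centre like a cam: its centre is 5 mm beside the handle's axis, in a fixed direction that differs each time and is not reported (rim 19 to 29 mm from the axis).
- mat: Round black rubber mat, 110 mm in diameter, 3 mm thick, fixed to the bench to the left or right of the bed. Origin: centre of its underside.
- carton: Open cardboard carton 100 x 100 x 45 mm with white printed parts, beside the bed opposite the mat; leave alone. Origin: centre of its underside.
- jar: Small closed jar, 52 mm in diameter, 70 mm high, to the right of the bed's far end; leave alone. Origin: centre of its underside.
- spatula: Spatula 200 mm long lying to the left of the bed's far end; leave alone. Origin: its middle, on the bench.

How it is judged:
On the way, in this order (a step that is already met when the one before it is completed fails the run):
1. the pusher is lifted clear of its mat (z of pusher in the frame of mat above 0.025 m and contact force between the fingers and pusher above 0.5 N), for 0.1 s.
2. the pusher holds the plate with a light pressure of 2 to 8 N against the far stop (contact force between pusher and plate between 2 and 8 N and contact force between plate and stop_far above 0.5 N), for 0.3 s.
3. the pusher holds the plate with a light pressure of 2 to 8 N against the side stop while its far edge lies within 1.5 mm of the far stop (contact force between pusher and plate between 2 and 8 N and contact force between plate and stop_side above 0.5 N and x of each of plate_a, plate_b in the frame of corner above -0.0015 m), for 0.3 s.
At the end, for the whole second after the job is handed in: The plate lies flat on the bed with both ends of its far edge within 1.5 mm of the far stop and both ends of its side edge within 1.5 mm of the side stop; the pusher stands upright and released with its whole foot on the mat (handle axis within 26 mm of the mat's centre); all at rest (x of each of plate_a, plate_b in the frame of corner above -0.0015 m and y of each of plate_a, plate_c in the frame of corner above -0.0015 m and z of plate in the frame of corner below 0.002 m and angle between plate's own z axis and vertical below 0.03 rad and horizontal distance between pusher and mat below 0.026 m and z of pusher in the frame of mat below 0.006 m and angle between pusher's own z axis and vertical below 0.1 rad and linear speed of pusher below 0.02 m/s and linear speed of plate below 0.01 m/s); the robot touches nothing.
It fails at once if the pusher presses the plate with more than 10 N (contact force between pusher and plate above 10 N).
It fails at once if the plate presses the far stop with more than 10 N (contact force between plate and stop_far above 10 N).
It fails at once if the plate presses the side stop with more than 10 N (contact force between plate and stop_side above 10 N).
It fails at once if the fingers or the arm touch the plate (contact force between any of the fingers, the arm and plate above 0.5 N).
It fails at once if the carton, jar or spatula is moved by more than 10 mm (distance of any of carton, jar, spatula from where it was at the start of the episode above 0.01 m).
It also fails if it takes over 72 s, if anything falls off the work surface, if the arm or the gripper's body presses on something with over 40 N, if the wrist force passes 120 N, or if a joint passes its speed limit or range.

## Working session

There is one attempt and no reset: what is moved stays moved. The work goes in short steps, Python scripts to look and compute and a tool call to move; the robot and the scene stay as the last step left them, time stands still between calls to the robot, and variables do not carry over. Pictures are saved under pics/ and viewed, and the job is handed in when it is done.

Besides the shell and the picture viewer there is one more tool, called after "Request:" as name(argument=value, ...) on one line, values as JSON. send_rows: Moves the arm, as the interface text tells. Its arguments: {"type":"object","properties":{"slide":{"type":"array","items":{"type":"array","items":{"type":"number"}}},"rotation":{"type":"array","items":{"type":"array","items":{"type":"number"}}},"grip":{"type":"array","items":{"type":"number"}},"force":{"type":"number"}},"required":["slide","rotation","grip"]}

```bash
ls; mkdir -p pics; python3 - <<'E'
from plant import *
import cv2
for n in ("scene","top"):
    im=snapshot(n); cv2.imwrite(f"pics/{n}0.png",im[:,:,::-1]); c=camera_info(n); print(n,c)
print(robot.get_obs())
E
```

```text
pics
scene {'fx': 497.7360399319086, 'fy': 497.7360399319086, 'cx': 309.29652625843835, 'cy': 207.6124487853594, 'T': array([[ 0.60096491,  0.4815073 , -0.63795916,  1.39927928],
       [ 0.79906998, -0.343851  ,  0.49320752, -0.64097311],
       [ 0.01812012, -0.80617442, -0.59140042,  0.79549217],
       [ 0.        ,  0.        ,  0.        ,  1.        ]])}
top {'fx': 469.3210245321668, 'fy': 469.3210245321668, 'cx': 338.17923884175826, 'cy': 198.71736060073138, 'T': array([[ 0.02424644, -0.98631565,  0.1630753 ,  0.43403708],
       [-0.99959434, -0.02148083,  0.01870131, -0.00946066],
       [-0.0149424 , -0.16346258, -0.98643637,  1.00595554],
       [ 0.        ,  0.        ,  0.        ,  1.        ]])}
{'time_s': 0.1, 'joint_pos': array([-8.76894436e-01,  3.59284625e-01,  1.11422828e-02, -3.21186113e-04,
       -1.22411349e+00, -2.88084204e-01]), 'joint_velocities': array([-0.00091798, -0.00143006,  0.00279508,  0.00281666, -0.00112165,
        0.00012916]), 'effort': array([-2.53846571e-03, -5.84763694e+01,  2.94107831e+01,  6.95468500e+00,
       -3.20083316e-03,  3.33052455e-06]), 'position': array([ 0.26624481, -0.6197527 ,  0.20737137]), 'ee_rot': array([-2.10918532e-04, -2.01465735e-01,  9.79495279e-01,  7.14738221e-04]), 'contact_force': array([ 0.46160768,  0.40297877, -0.43533734]), 'moment': array([-0.02287629, -0.0416607 , -0.0126769 ]), 'width': 1.0005319950049327}
```

View pics/scene0.png

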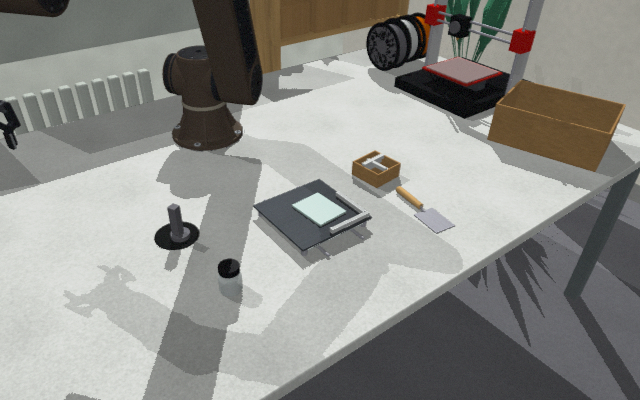

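View pics/top0.png

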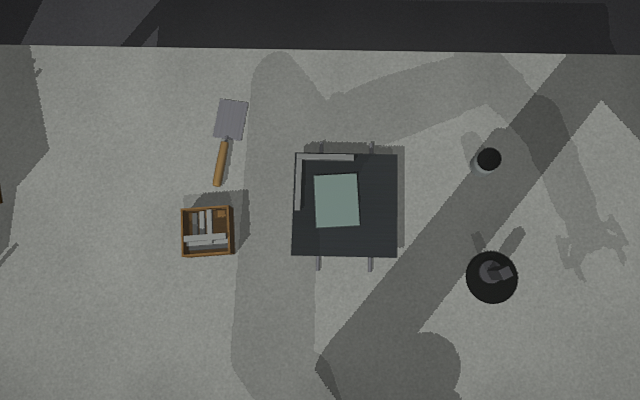

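The scene view shows the pusher on the black mat (177,230), the bed with the plate (320,210), the carton (376,167), the jar (229,272) and the spatula (425,208). In the top view the mat and pusher are at about (491,276), the plate at (336,200), the bed at (345,205), and the stops in the upper-left corner at about (297,155).

```bash
python3 - <<'E'
from plant import *
import cv2, numpy as np
ims={}
out={}
for n in ("scene","top"):
    im=snapshot(n); 
    out[n+"_im"]=im
    for q in ("bed","plate","pusher","mat","stop_far","stop_side"):
        r=trace(n,q)
        print(n,q,[(round(d["confidence"],2),[int(v) for v in d["bbox"]],int(d["pixels"].sum())) for d in r][:4])
        if r: out[n+"_"+q]=r[0]["pixels"]
np.savez("m0.npz",**out)
def crop(im,b,s): return cv2.resize(im[b[1]:b[3],b[0]:b[2]],None,fx=s,fy=s,interpolation=cv2.INTER_NEAREST)[:,:,::-1]
a=crop(out["top_im"],(285,140,415,270),4); cv2.imwrite("pics/c1.png",a)
b=crop(out["top_im"],(455,235,535,310),5); c=crop(out["scene_im"],(145,190,215,265),5)
cv2.imwrite("pics/c2.png",np.hstack([b,c]))
E
```

```text
scene bed [(0.83, [250, 179, 373, 256], 4071)]
scene plate [(0.63, [290, 190, 345, 225], 1003), (0.28, [395, 186, 455, 234], 748)]
scene pusher [(0.67, [165, 202, 189, 243], 569)]
scene mat [(0.84, [153, 223, 195, 251], 632), (0.55, [292, 192, 347, 224], 959)]
scene stop_far [(0.83, [328, 213, 368, 232], 243)]
scene stop_side [(0.71, [290, 192, 345, 225], 940), (0.58, [336, 189, 367, 213], 204)]
top bed [(0.56, [289, 142, 397, 273], 8937)]
top plate [(0.83, [316, 173, 357, 224], 2146)]
top pusher [(0.72, [477, 261, 515, 283], 571)]
top mat [(0.93, [467, 248, 517, 303], 1699)]
top stop_far [(0.82, [297, 153, 352, 160], 370)]
top stop_side [(0.59, [296, 160, 303, 210], 291), (0.46, [316, 170, 360, 224], 2235)]
```

```bash
ls pics; nproc
```

```text
c1.png
c2.png
scene0.png
top0.png
4
```

View pics/c1.png

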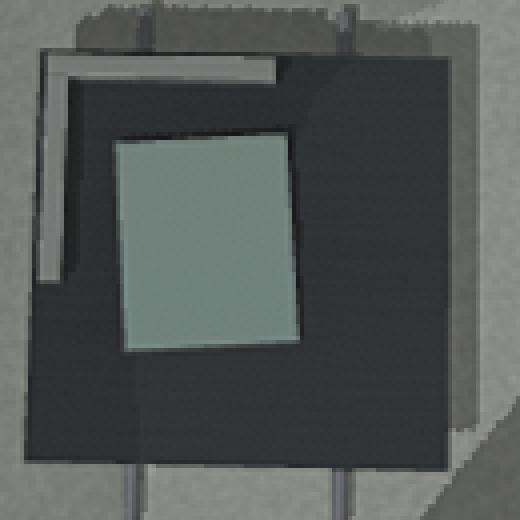

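View pics/c2.png

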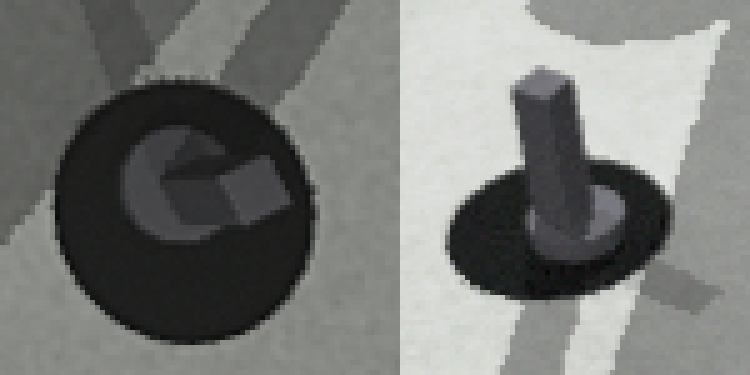

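```bash
cat > h.py <<'E'
import numpy as np, cv2
from plant import *
from scipy.optimize import least_squares
from scipy.spatial.transform import Rotation as R
def proj(n,P):
    c=camera_info(n); P=np.atleast_2d(P); Ti=np.linalg.inv(c["T"])
    q=P@Ti[:3,:3].T+Ti[:3,3]
    return np.c_[c["fx"]*q[:,0]/q[:,2]+c["cx"],c["fy"]*q[:,1]/q[:,2]+c["cy"]]
def back(n,uv,z):
    c=camera_info(n); uv=np.atleast_2d(uv)
    d=np.c_[(uv[:,0]-c["cx"])/c["fx"],(uv[:,1]-c["cy"])/c["fy"],np.ones(len(uv))]@c["T"][:3,:3].T
    o=c["T"][:3,3]; return o+d*((z-o[2])/d[:,2])[:,None]
def rot(y): return np.array([[np.cos(y),-np.sin(y)],[np.sin(y),np.cos(y)]])
def place(x,y,yaw,loc,z):
    loc=np.atleast_2d(loc); return np.c_[loc@rot(yaw).T+[x,y],np.full(len(loc),z)]
def tool_axes(o=None):
    o=o or robot.get_obs(); q=o["ee_rot"]; return R.from_quat([q[1],q[2],q[3],q[0]]).as_matrix()
def crop(im,b,s): return cv2.resize(im[b[1]:b[3],b[0]:b[2]],None,fx=s,fy=s,interpolation=cv2.INTER_CUBIC)[:,:,::-1].copy()
def quad(mask):
    c=max(cv2.findContours(mask.astype(np.uint8),cv2.RETR_EXTERNAL,cv2.CHAIN_APPROX_NONE)[0],key=cv2.contourArea)
    return c
E
python3 - <<'E'
from h import *
d=np.load("m0.npz"); t=d["top_im"]; s=d["scene_im"]
# bed corners (top camera picks)
bc=np.array([[42,49],[450,58],[448,468],[25,461]])/4+[285,140]-.5+.125
W=back("top",bc,0.03); print("bed corners",W.round(4)[:,:2]); print("centre",W.mean(0)[:2], "sides",np.linalg.norm(W-np.roll(W,-1,0),axis=1))
loc=np.array([[.11,.11],[.11,-.11],[-.11,-.11],[-.11,.11]])
r=least_squares(lambda p:(place(*p,loc,.03)-W)[:,:2].ravel(),[.5,0,0]); bed=r.x; print("bed",bed,r.fun*1e3)
pc=np.array([[117,142],[288,132],[299,341],[125,351]])/4+[285,140]-.375
W=back("top",pc,0.036); loc=np.array([[.055,.045],[.055,-.045],[-.055,-.045],[-.055,.045]])
r=least_squares(lambda p:(place(*p,loc,.036)-W)[:,:2].ravel(),[.5,0,0]); pl=r.x; print("plate",pl,r.fun*1e3)
corner=place(*bed,[[.093,.093]],.03)[0]
print("corner",corner); rel=rot(-bed[2])@(pl[:2]-bed[:2]); print("plate in bed",rel,"yaw rel",np.degrees(pl[2]-bed[2]))
# mat
g=t.max(2); m=(g<45)
m[:, :455]=0;m[:235]=0;m[310:]=0;m[:,535:]=0
c=quad(m); h=cv2.convexHull(c); e=cv2.fitEllipse(h); print("mat ell",e, back("top",[e[0]],.003))
print("mat mask", back("top",[[467/2+517/2,248/2+303/2]],.003))
# pusher top
hc=np.array([[218,180],[273,155],[292,205],[243,228]])/5+[455,235]-.4
W=back("top",hc,.095); loc=np.array([[.011,.011],[.011,-.011],[-.011,-.011],[-.011,.011]])
r=least_squares(lambda p:(place(*p,loc,.095)-W)[:,:2].ravel(),[W[:,0].mean(),W[:,1].mean(),.4]); pu=r.x; print("pusher",pu,np.degrees(pu[2]),r.fun*1e3)
hs=np.array([[512,88],[540,67],[576,78],[549,100]])-[400,0]; hs=hs/5+[145,190]-.4
W2=back("scene",hs,.095); print("scene handle centre",W2.mean(0), "top-cam ", W.mean(0))
a=crop(t,(455,235,535,310),6); b=crop(s,(145,190,215,265),6)
th=np.linspace(0,2*np.pi,60,endpoint=False); 
for img,n,o in((a,"top",(455,235)),(b,"scene",(145,190))):
    for L,z in((loc,.095),(loc,.015)):
        q=((proj(n,place(*pu,L,z))-o+.5)*6).astype(int); cv2.polylines(img,[q],True,(0,255,0),1)
    circ=np.c_[np.cos(th),np.sin(th)]
    q=((proj(n,np.c_[circ*.024+pu[:2],np.full(60,.003)])-o+.5)*6).astype(int); cv2.polylines(img,[q],True,(0,0,255),1)
    mt=back("top",[e[0]],.003)[0]
    q=((proj(n,np.c_[circ*.055+mt[:2],np.full(60,.003)])-o+.5)*6).astype(int); cv2.polylines(img,[q],True,(255,255,0),1)
cv2.imwrite("pics/f1.png",np.hstack([a,b])[:,:800] if 0 else cv2.resize(np.hstack([a,b]),(800,400)))
A=tool_axes(); print(A.round(3))
E
```

```text
bed corners [[ 0.6953  0.1039]
 [ 0.6947 -0.1146]
 [ 0.477  -0.1144]
 [ 0.4754  0.1041]]
centre [ 0.58560516 -0.00524493] sides [0.2185297  0.21771687 0.21850397 0.21982129]
bed [ 0.58560516 -0.00524493  0.00072458] [ 0.26592928  0.91299893  0.9650185  -0.55790736 -1.3181533  -0.92833117
  0.08720552  0.57323961]
plate [0.59209803 0.01255673 0.07401129] [-0.19808275 -0.03674826 -0.83959776  0.44081493  0.22012446 -0.0148783
  0.81755604 -0.38918837]
corner [0.67853775 0.08782243 0.03      ]
plate in bed [0.00650576 0.01779695] yaw rel 4.199018816519498
mat ell ((491.27740478515625, 276.9405822753906), (50.23760986328125, 53.09124755859375), 144.3389129638672) [[ 0.44052853 -0.31565673  0.003     ]]
mat mask [[ 0.4435509  -0.31725194  0.003     ]]
pusher [ 0.44804688 -0.315535    0.42301455] 24.236948499789516 [ 1.35570132  0.07700498  0.42296858  1.23382119 -0.92232642 -1.25785542
 -0.85634349 -0.05297075]
scene handle centre [ 0.45213572 -0.31545887  0.095     ] top-cam  [ 0.44804688 -0.315535    0.095     ]
[[-0.919 -0.395  0.   ]
 [-0.395  0.919  0.   ]
 [-0.     0.    -1.   ]]
```

View pics/f1.png

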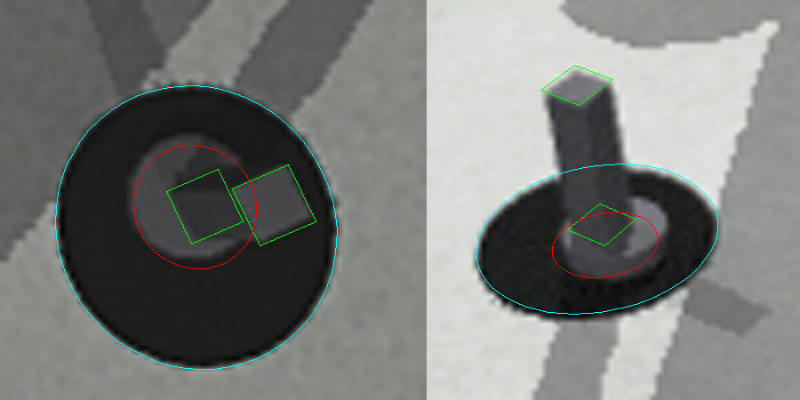

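The overlay fits in the top view. In the scene view it sits about 1 px off, which is within the calibration error. I put the handle at about (0.449, -0.3155) with a yaw of 24°, and the foot's centre is shifted toward +x/+y. Next I move above the handle.

Request:
send_rows(slide=[[-29, 21, 0], [-58, 42, 0], [-96, 69, 0], [-134, 97, 0], [-172, 124, 0], [-210, 151, 0], [-245, 176, 0], [-270, 194, 10], [-282, 203, 30], [-288, 207.5, 55], [-288, 207.5, 80], [-288, 207.5, 80], [-288, 207.5, 80]], rotation=[[0, 0, -0.016], [0, 0, -0.016], [0, 0, -0.016], [0, 0, -0.016], [0, 0, -0.016], [0, 0, -0.016], [0, 0, -0.016], [0, 0, -0.016], [0, 0, -0.016], [0, 0, -0.016], [0, 0, -0.016], [0, 0, -0.016], [0, 0, -0.016]], grip=[1, 1, 1, 1, 1, 1, 1, 1, 1, 1, 1, 1, 1], force=30)

```text
time_s: 2.1
position: [0.4492, -0.3161, 0.1287]
ee_rot: [-0.0, -0.209, 0.978, -0.0]
contact_force: [0.7, -0.5, -0.4]
width: 0.997
```

```bash
python3 - <<'E'
from h import *
t=snapshot("top"); s=snapshot("scene")
a=crop(t,(430,200,560,310),4); b=crop(s,(130,150,230,260),4)
cv2.imwrite("pics/a1.png",np.hstack([a,b])[:,:800]); cv2.imwrite("pics/a1.png",cv2.resize(np.hstack([a,b]),None,fx=.85,fy=.85))
o=robot.get_obs(); print(o["position"],o["contact_force"],o["time_s"])
E
```

```text
[ 0.44991114 -0.31644411  0.12969939] [-0.92763186 -0.55339316 -0.29477209] 2.2
```

View pics/a1.png

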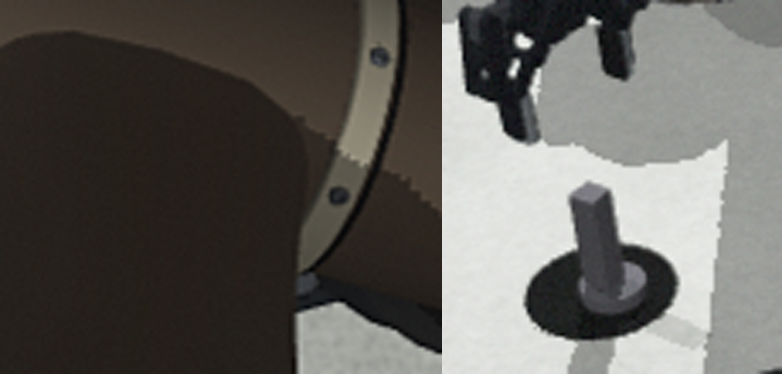

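The fingers straddle the handle in the scene view: tips at about (520,135) and (622,75), handle top at (592,188). The arm hides the top view. I go down and close.

Request:
send_rows(slide=[[0, 0, 15], [0, 0, 35], [0, 0, 55], [0, 0, 72], [0, 0, 79], [0, 0, 79], [0, 0, 79]], rotation=[[0, 0, 0], [0, 0, 0], [0, 0, 0], [0, 0, 0], [0, 0, 0], [0, 0, 0], [0, 0, 0]], grip=[1, 1, 1, 1, 1, 1, 1])

```text
time_s: 2.9
position: [0.4499, -0.3163, 0.0504]
ee_rot: [0.001, -0.209, 0.978, -0.0]
contact_force: [0.8, 0.3, 0.2]
width: 0.998
```

```bash
python3 - <<'E'
from h import *
s=snapshot("scene"); cv2.imwrite("pics/a2.png",crop(s,(130,170,230,260),6))
E
```

```text
(no output)
```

View pics/a2.png

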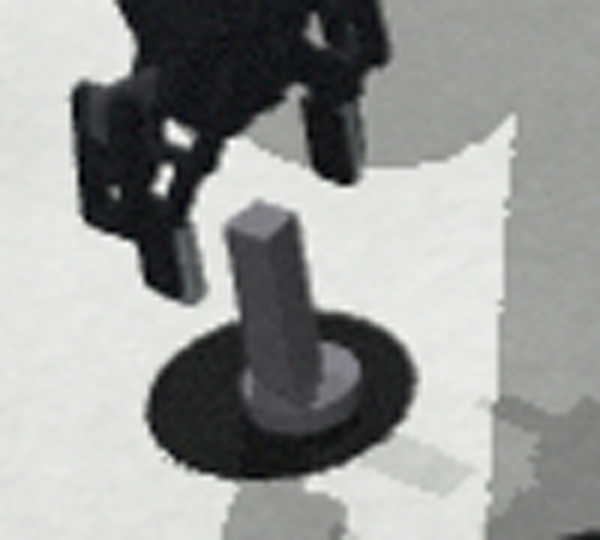

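```bash
python3 - <<'E'
from h import *
A=tool_axes(); p=robot.get_obs()["position"]
for dz in(-.008,0.005,.013):
    P=np.array([p+A[:,1]*.0425*k+[0,0,dz] for k in(-1,0,1)]); print(dz,(proj("scene",P)-[130,170]).round(1)*6)
P=np.array([[.4495,-.3155,.095],[.4495,-.3155,.003]]);print((proj("scene",P)-[130,170])*6)
E
```

```text
-0.008 [[202.8 377.4]
 [275.4 320.4]
 [343.8 265.8]]
0.005 [[197.4 351.6]
 [270.6 294.6]
 [340.2 240.6]]
0.013 [[194.4 336. ]
 [267.6 279. ]
 [337.8 225. ]]
[[257.79290668 214.23951654]
 [289.79543971 394.07442103]]
```

```bash
python3 - <<'E'
from h import *
s=snapshot("scene"); cv2.imwrite("pics/a3.png",crop(s,(130,170,230,260),6)); o=robot.get_obs(); print(o["position"],o["time_s"],o["joint_pos"])
E
```

```text
[ 0.44992287 -0.31620994  0.05040576] 3.0 [-2.56176391e-01  3.10516317e-01 -4.65928349e-01  3.10511197e-04
 -7.92421730e-01 -8.92959956e-01]
```

View pics/a3.png

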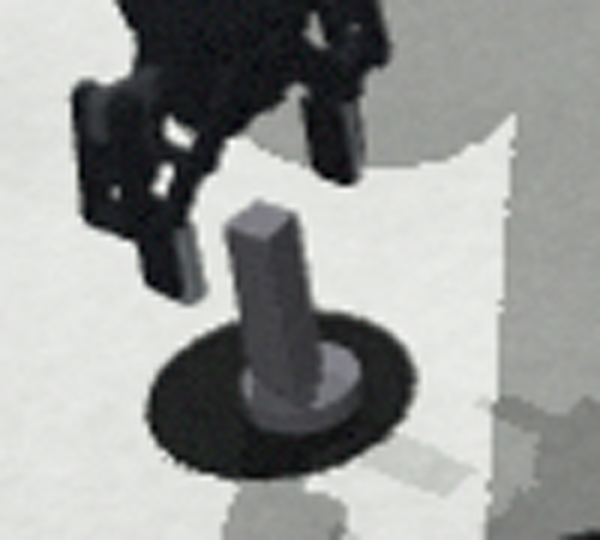

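```bash
python3 - <<'E'
from h import *
s=snapshot("scene"); A=tool_axes(); p=robot.get_obs()["position"]
b=(90,80,230,260); im=crop(s,b,3)
def dr(z,hx,hy,col):
    P=np.array([p+A[:,0]*hx*i+A[:,1]*hy*j+[0,0,z] for i,j in((1,1),(1,-1),(-1,-1),(-1,1))])
    q=((proj("scene",P)-b[:2]+.5)*3).astype(int); cv2.polylines(im,[q],True,col,1)
dr(.065,.038,.0425,(0,255,0)); dr(.065,.0425,.038,(0,255,255)); dr(.005,.011,.0425,(0,0,255)); dr(.027,.011,.0425,(255,0,255)); dr(.15,.038,.0425,(255,0,0))
cv2.imwrite("pics/a4.png",im)
E
```

```text
(no output)
```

View pics/a4.png

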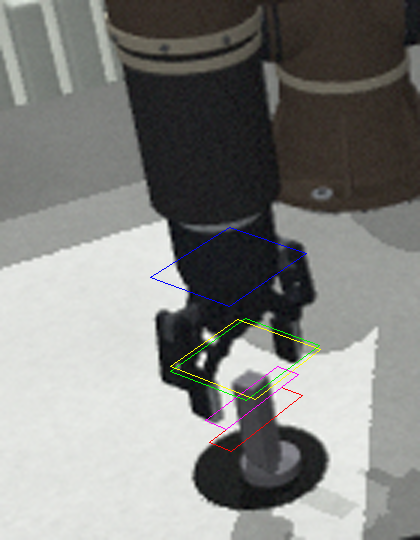

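The image puts the open fingertips near z≈0.08, higher than the stated geometry predicts. I close gently, then check before lifting.

Request:
send_rows(slide=[[0, 0, 0], [0, 0, 0], [0, 0, 0], [0, 0, 0], [0, 0, 0], [0, 0, 0], [0, 0, 0], [0, 0, 0]], rotation=[[0, 0, 0], [0, 0, 0], [0, 0, 0], [0, 0, 0], [0, 0, 0], [0, 0, 0], [0, 0, 0], [0, 0, 0]], grip=[0, -0.5, -1, -1, -1, -1, -1, -1], force=20)

```text
time_s: 3.85
position: [0.4491, -0.3159, 0.0493]
ee_rot: [-0.0, -0.209, 0.978, -0.0]
contact_force: [-0.9, 0.2, 3.6]
width: 0.257
```

```bash
python3 - <<'E'
from h import *
s=snapshot("scene"); cv2.imwrite("pics/a5.png",crop(s,(110,150,220,260),5)); o=robot.get_obs(); print(o)
E
```

```text
{'time_s': 3.9, 'joint_pos': array([-2.56007843e-01,  3.11776817e-01, -4.67200803e-01,  9.26731823e-05,
       -7.91808703e-01, -8.92957655e-01]), 'joint_velocities': array([ 4.94768523e-04,  1.89389861e-03, -5.93618408e-04, -3.21136015e-05,
        8.91802964e-04,  7.26837449e-04]), 'effort': array([ 2.62381003e-02, -4.60815454e+01,  2.19298536e+01,  5.07099509e+00,
        3.77969546e-01, -2.04112491e-02]), 'position': array([ 0.44912847, -0.31584865,  0.04930632]), 'ee_rot': array([-1.03764719e-05, -2.09386949e-01,  9.77832861e-01, -3.16964377e-05]), 'contact_force': array([-2.13485253,  0.62037064,  3.84675387]), 'moment': array([0.25892458, 0.4125237 , 0.03105643]), 'width': 0.256828207028956}
```

View pics/a5.png

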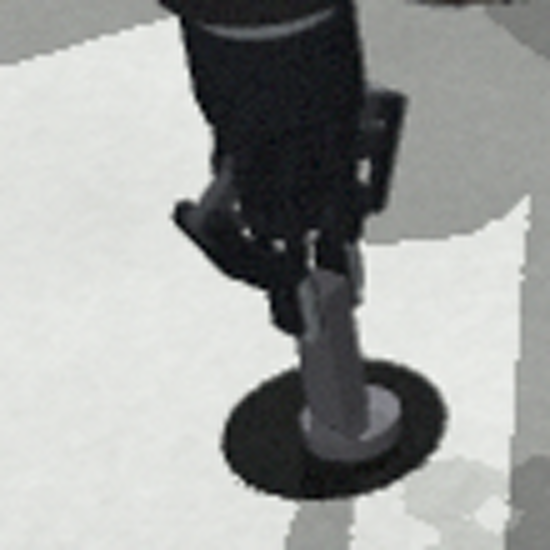

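```bash
cat > fit.py <<'E'
from h import *
from scipy.optimize import minimize
d=np.load("m0.npz"); t=d["top_im"].astype(int); s=d["scene_im"].astype(int)
th=np.linspace(0,2*np.pi,80,endpoint=False); C=np.c_[np.cos(th),np.sin(th)]
sq=np.array([[1,1],[1,-1],[-1,-1],[-1,1]])*.011
def mask(n,p,S=4):
    x,y,yaw,phi=p[:4]; m=np.zeros((400*S,640*S),np.uint8)
    f=np.array([x,y])+.005*np.array([np.cos(phi),np.sin(phi)])
    F=np.vstack([np.c_[C*.024+f,np.full(80,z)] for z in(.003,.015)])
    H=np.vstack([place(x,y,yaw,sq,z) for z in(.015,.095)])
    for P in(F,H):
        q=proj(n,P)
        if n=="scene": q=q+np.array(p[4:6])
        h=cv2.convexHull(((q+.5)*S).astype(np.float32)); cv2.fillPoly(m,[np.round(h).astype(np.int32)],1)
    return cv2.resize(m.astype(np.float32),(640,400),interpolation=cv2.INTER_AREA)
gt=t.max(2); gs=s.max(2)
print(gt[268:276:2,475:515:3]); print(gs[200:245:5,160:200:3])
E
python3 fit.py
```

```text
[[32 32 75 70 62 38 31 33 30 48 72 73 28 21]
 [30 35 75 74 43 37 37 38 76 74 72 71 28 26]
 [31 34 74 73 55 52 51 53 61 73 73 72 68 29]
 [31 34 75 73 71 51 52 50 48 75 73 73 76 27]]
[[223 220 218 219 219 220 220 221 220 218 219 214 219 221]
 [218 221 220 185 123 127 150 218 219 218 219 218 219 220]
 [221 221 213  66  68  58  55 222 221 221 220 218 221 222]
 [218 220 219  65  65  61  54 156 219 222 220 220 220 224]
 [223 217 217 129  68  64  55  86 226 222 218 223 223 222]
 [219 208  47  37  61  66  55  52  31  33  30  49 227 213]
 [ 32  32  34  33  64  64  55  55 128 127  35  32  33 128]
 [ 32  31  33  35  73  72  65  62 114  95  30  34  32 107]
 [ 35  29  35  34  44  66  70  68  62  30  30  32  77 148]]
```

```bash
cat >> fit.py <<'E'
bt=np.zeros((400,640),np.float32); bt[255:292,474:517]=np.clip((gt[255:292,474:517]-35)/15.,0,1)
# drop anything outside mat's interior except allow
bs=np.zeros((400,640),np.float32); sub=gs[200:246,164:191]; bs[200:246,164:191]=np.clip((sub-42)/12.,0,1)*np.clip((195-sub)/50.,0,1)
def cost(p):
    a=np.abs(mask("top",p)-bt)[255:292,474:517].sum(); b=np.abs(mask("scene",p)-bs)[200:246,164:191].sum()
    return a+b
best=[]
for phi in np.arange(0,6.28,.52):
    r=minimize(cost,[.449,-.3155,.42,phi,-.5,1.5],method="Nelder-Mead",options=dict(initial_simplex=np.array([[.449,-.3155,.42,phi,-.5,1.5]]+[[.449+.003*(i==0),-.3155+.003*(i==1),.42+.1*(i==2),phi+.4*(i==3),-.5+(i==4),1.5+(i==5)] for i in range(6)]),maxfev=300))
    best.append((r.fun,r.x)); 
best.sort(key=lambda v:v[0])
for f,x in best[:6]: print(round(f,1),x.round(4),"foot off",(5*np.cos(x[3])).round(2),(5*np.sin(x[3])).round(2))
p=best[0][1]
a=crop(t.astype(np.uint8),(455,235,535,310),5);b=crop(s.astype(np.uint8),(145,190,215,265),5)
for im,n,o in((a,"top",(455,235)),(b,"scene",(145,190))):
    m=cv2.resize(mask(n,p)[o[1]:o[1]+75,o[0]:o[0]+(80 if n=="top" else 70)],None,fx=5,fy=5)
    c=cv2.findContours((m>.5).astype(np.uint8),cv2.RETR_EXTERNAL,cv2.CHAIN_APPROX_NONE)[0]; cv2.drawContours(im,c,-1,(0,255,0),1)
cv2.imwrite("pics/f2.png",np.hstack([a,b]))
E
python3 fit.py | tail -6
```

```text
[218 220 219  65  65  61  54 156 219 222 220 220 220 224]
 [223 217 217 129  68  64  55  86 226 222 218 223 223 222]
 [219 208  47  37  61  66  55  52  31  33  30  49 227 213]
 [ 32  32  34  33  64  64  55  55 128 127  35  32  33 128]
 [ 32  31  33  35  73  72  65  62 114  95  30  34  32 107]
 [ 35  29  35  34  44  66  70  68  62  30  30  32  77 148]]Traceback (most recent call last):
  File "fit.py", line 26, in <module>
    r=minimize(cost,[.449,-.3155,.42,phi,-.5,1.5],method="Nelder-Mead",options=dict(initial_simplex=np.array([[.449,-.3155,.42,phi,-.5,1.5]]+[[.449+.003*(i==0),-.3155+.003*(i==1),.42+.1*(i==2),phi+.4*(i==3),-.5+(i==4),1.5+(i==5)] for i in range(6)]),maxfev=300))
    res = _minimize_neldermead(fun, x0, args, callback, bounds=bounds,
                               **options)
    fsim[k] = func(sim[k])
              ~~~~^^^^^^^^
    fx = function(np.copy(x), *(wrapper_args + args))
  File "fit.py", line 22, in cost
    a=np.abs(mask("top",p)-bt)[255:292,474:517].sum(); b=np.abs(mask("scene",p)-bs)[200:246,164:191].sum()
             ~~~~^^^^^^^^^
  File "fit.py", line 12, in mask
    q=proj(n,P)
  File "h.py", line 6, in proj
    c=camera_info(n); P=np.atleast_2d(P); Ti=np.linalg.inv(c["T"])
ValueError: time passes only in moves, steps and waits
```

```bash
sed -i 's/^def proj/_ci={}\ndef camera_info(n,_f=camera_info):\n    if n not in _ci: _ci[n]=_f(n)\n    return _ci[n]\ndef proj/' h.py; time python3 fit.py | tail -6; python3 -c "
from h import *
print(robot.get_obs()['time_s'])"
```

```text
266.8 [ 0.4481 -0.3158  0.1577  6.9829  0.1539 -0.2279] foot off 3.83 3.22
268.6 [ 0.4492 -0.316   0.3109  7.1808  0.1525  0.0263] foot off 3.12 3.91
274.6 [ 0.4477 -0.3152  0.4234  6.8118 -0.0737 -0.1869] foot off 4.32 2.52
275.1 [ 0.4489 -0.3153  0.4297  0.8731 -0.1898  0.1553] foot off 3.21 3.83
276.2 [ 0.4482 -0.3152  0.4207  7.0068 -0.1452  0.2066] foot off 3.75 3.31
276.5 [ 0.4479 -0.3152  0.4763  0.5557 -0.1132 -0.0463] foot off 4.25 2.64
3.9
real	0m49.124s
user	0m47.381s
sys	0m12.804s
```

View pics/f2.png

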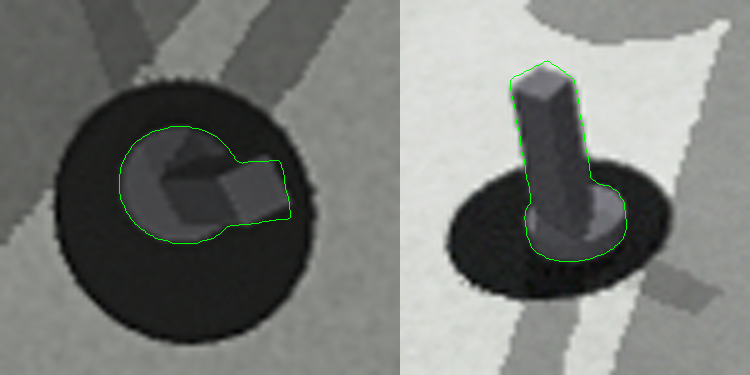

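Request:
send_rows(slide=[[0, 0, 0], [0, 0, 0], [0, 0, -5], [0, 0, -15], [0, 0, -30], [0, 0, -50], [0, 0, -70], [0, 0, -80], [0, 0, -80], [0, 0, -80]], rotation=[[0, 0, 0], [0, 0, 0], [0, 0, 0], [0, 0, 0], [0, 0, 0], [0, 0, 0], [0, 0, 0], [0, 0, 0], [0, 0, 0], [0, 0, 0]], grip=[-1, -1, -1, -1, -1, -1, -1, -1, -1, -1], force=100)

```text
time_s: 4.9
position: [0.4488, -0.3156, 0.1288]
ee_rot: [-0.0, -0.209, 0.978, 0.0]
contact_force: [0.3, 0.3, -1.4]
width: 0.235
```

Request:
send_rows(slide=[[-6, 10, 0], [-19, 31, 0], [-37, 60, 0], [-56, 90, 0], [-75, 120, 0], [-94, 151, 0], [-112, 181, 0], [-131, 211, 0], [-150, 241, 0], [-163, 263, 0], [-171, 275, 0], [-173, 278.5, 0], [-173, 278.5, 0], [-173, 278.5, 0]], rotation=[[0, 0, 0], [0, 0, 0], [0, 0, 0], [0, 0, 0], [0, 0, 0], [0, 0, 0], [0, 0, 0], [0, 0, 0], [0, 0, 0], [0, 0, 0], [0, 0, 0], [0, 0, 0], [0, 0, 0], [0, 0, 0]], grip=[-1, -1, -1, -1, -1, -1, -1, -1, -1, -1, -1, -1, -1, -1])

```text
time_s: 6.3
position: [0.4925, 0.0085, 0.1289]
ee_rot: [-0.0, -0.209, 0.978, -0.0]
contact_force: [0.1, -1.4, -1.3]
width: 0.236
```

```bash
python3 - <<'E'
from h import *
t=snapshot("top"); s=snapshot("scene")
a=crop(t,(270,130,420,330),3); b=crop(s,(200,100,380,270),3)
im=np.zeros((600,990,3),np.uint8); im[:600,:450]=a; im[:510,450:]=b; cv2.imwrite("pics/b1.png",cv2.resize(im,None,fx=.8,fy=.8))
o=robot.get_obs(); print(o["position"],o["contact_force"],o["moment"],o["time_s"],o["width"])
E
```

```text
[0.49271026 0.0082538  0.12906688] [-0.40145757 -0.13084829 -1.24313834] [-0.0365058  -0.02680152 -0.01030113] 6.4 0.2338917969071542
```

View pics/b1.png

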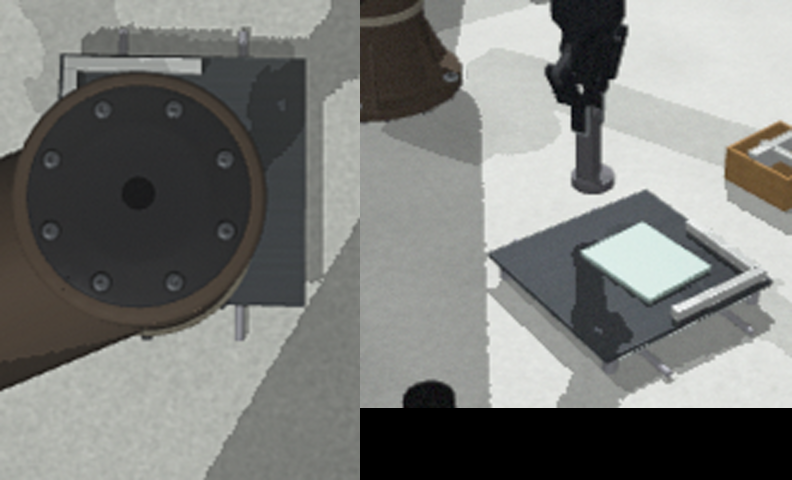

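The pusher hangs upright in the grip. In the scene view its foot is at (592,182) and the plate is fully visible at (645,262). I lower behind the plate.

Request:
send_rows(slide=[[0, 0, 10], [0, 0, 25], [0, 0, 40], [0, 0, 46], [0, 0, 49], [0, 0, 50], [0, 0, 50]], rotation=[[0, 0, 0], [0, 0, 0], [0, 0, 0], [0, 0, 0], [0, 0, 0], [0, 0, 0], [0, 0, 0]], grip=[-1, -1, -1, -1, -1, -1, -1])

```text
time_s: 7.1
position: [0.4932, 0.0091, 0.0795]
ee_rot: [0.0, -0.209, 0.978, 0.0]
contact_force: [-1.1, 0.4, -1.1]
width: 0.235
```

```bash
python3 - <<'E'
from h import *
s=snapshot("scene")
b=(240,130,380,270); im=crop(s,b,4)
o=robot.get_obs(); p=o["position"]; print(p,o["contact_force"],o["time_s"])
th=np.linspace(0,2*np.pi,60); C=np.c_[np.cos(th),np.sin(th)]
f=p[:2]+[.0037,.0033]
for z in(.032,.044):
    q=((proj("scene",np.c_[C*.024+f,np.full(60,z)])-b[:2]+.5)*4).astype(int); cv2.polylines(im,[q],True,(0,0,255),1)
q=((proj("scene",place(.592,.0126,.074,np.array([[.055,.045],[.055,-.045],[-.055,-.045],[-.055,.045]]),.036))-b[:2]+.5)*4).astype(int); cv2.polylines(im,[q],True,(0,255,0),1)
cv2.imwrite("pics/b2.png",im)
E
```

```text
[0.4933058  0.00914503 0.07964066] [-0.35449146  0.09517459 -2.31926873] 7.15
```

View pics/b2.png

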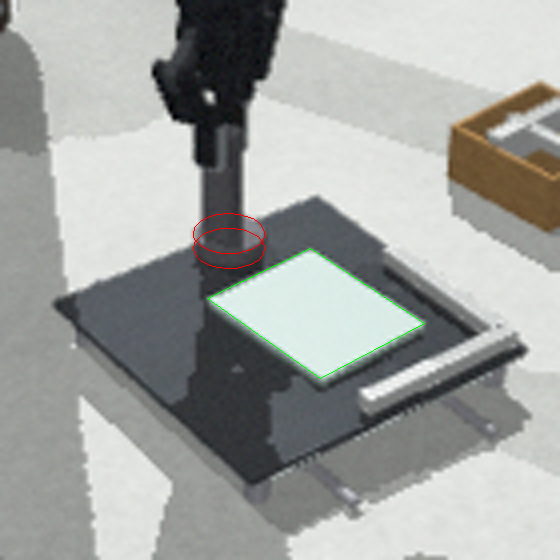

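The foot overlay and the plate pose (green) both match the picture. I lower 1 mm more and push the plate most of the way to the far stop.

Request:
send_rows(slide=[[0, 0, 0.5], [0, 0, 1], [-2.7, -1.2, 1], [-5.5, -2.5, 1], [-8.2, -3.7, 1], [-11.0, -4.9, 1], [-12.3, -5.5, 1], [-13.7, -6.1, 1], [-15.1, -6.7, 1], [-16.4, -7.4, 1], [-17.8, -8.0, 1], [-19.2, -8.6, 1], [-20.5, -9.2, 1], [-21.9, -9.8, 1], [-23.3, -10.4, 1], [-24.7, -11.0, 1], [-26.0, -11.7, 1], [-27.4, -12.3, 1], [-28.8, -12.9, 1], [-30.1, -13.5, 1]], rotation=[[0, 0, 0], [0, 0, 0], [0, 0, 0], [0, 0, 0], [0, 0, 0], [0, 0, 0], [0, 0, 0], [0, 0, 0], [0, 0, 0], [0, 0, 0], [0, 0, 0], [0, 0, 0], [0, 0, 0], [0, 0, 0], [0, 0, 0], [0, 0, 0], [0, 0, 0], [0, 0, 0], [0, 0, 0], [0, 0, 0]], grip=[-1, -1, -1, -1, -1, -1, -1, -1, -1, -1, -1, -1, -1, -1, -1, -1, -1, -1, -1, -1])

```text
time_s: 9.15
position: [0.5261, 0.0091, 0.0782]
ee_rot: [0.0, -0.209, 0.978, 0.0]
contact_force: [-0.2, 0.3, -1.3]
width: 0.237
```

```bash
cat > look.py <<'E'
import sys
from h import *
loc=np.array([[.055,.045],[.055,-.045],[-.055,-.045],[-.055,.045]])
s=snapshot("scene"); np.save("s_"+sys.argv[1]+".npy",s)
g=s.astype(int); m=((g[:,:,1]>150)&(g[:,:,1]-g[:,:,0]>8)).astype(np.uint8)
m[:,:270]=0; m[:,380:]=0; m[:180]=0; m[270:]=0
n,l,st,_=cv2.connectedComponentsWithStats(m); k=1+np.argmax(st[1:,4]); m=(l==k)
def pm(p,S=8):
    q=proj("scene",place(*p,loc,.036)); z=np.zeros((140*S,140*S),np.uint8)
    cv2.fillPoly(z,[np.round((q-[250,150]+.5)*S).astype(np.int32)],1)
    return cv2.resize(z.astype(np.float32),(140,140),interpolation=cv2.INTER_AREA)
from scipy.optimize import minimize
T=m[150:290,250:390].astype(np.float32)
c=cv2.moments(T); uv=[250+c["m10"]/c["m00"],150+c["m01"]/c["m00"]]; x0=np.r_[back("scene",[uv],.036)[0,:2],0.03]
best=None
for y in(-.05,0,.08):
    x0[2]=y; r=minimize(lambda p:np.abs(pm(p)-T).sum(),x0,method="Nelder-Mead",options=dict(initial_simplex=np.vstack([x0,x0+[.004,0,0],x0+[0,.004,0],x0+[0,0,.06]]),maxfev=250))
    if best is None or r.fun<best.fun: best=r
p=best.x; print("area",m.sum(),"plate",p.round(4),"yaw deg",np.degrees(p[2]).round(2),"cost",best.fun)
bed=np.array([.5856,-.0052,.0007]); cor=place(*bed,[[.093,.093]],.03)[0,:2]
print("a,b,c in corner mm",((place(*p,loc,.03)[[0,1,3],:2]-cor)@rot(bed[2])*1e3).round(1).tolist())
b=(240,130,380,270); im=crop(s,b,4); q=((proj("scene",place(*p,loc,.036))-b[:2]+.5)*4).astype(int); cv2.polylines(im,[q],True,(0,0,255),1)
cv2.imwrite("pics/"+sys.argv[1]+".png",im)
o=robot.get_obs(); print(o["position"],o["contact_force"],o["moment"],o["time_s"])
E
python3 look.py d1
```

```text
area 932 plate [0.6093 0.0118 0.0675] yaw deg 3.87 cost 36.265625
a,b,c in corner mm [[-17.5, -27.4], [-11.5, -117.2], [-127.2, -34.8]]
[0.5263014  0.00910936 0.07820416] [-0.54919289  0.01705653 -1.23899988] [0.00939045 0.11752403 0.03958053] 9.2
```

View pics/d1.png

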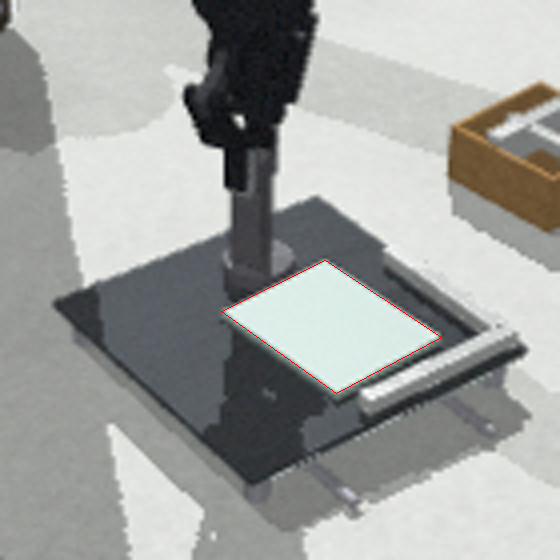

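The plate has moved 17 mm and is still turned +3.9°, with corner b leading, 11.5 mm from the far stop. I move the pusher 11 mm toward +y so the push also turns it square.

Request:
send_rows(slide=[[1.4, 0.6, 0], [2.7, 1.2, 0], [0.5, 6.2, 0], [-1.8, 11.2, 0], [-3.2, 10.6, 0], [-4.5, 10.0, 0], [-5.4, 9.6, 0], [-6.3, 9.2, 0], [-7.2, 8.8, 0], [-8.2, 8.4, 0], [-9.1, 8.0, 0], [-10.0, 7.5, 0], [-10.9, 7.1, 0], [-11.8, 6.7, 0], [-12.7, 6.3, 0]], rotation=[[0, 0, 0], [0, 0, 0], [0, 0, 0], [0, 0, 0], [0, 0, 0], [0, 0, 0], [0, 0, 0], [0, 0, 0], [0, 0, 0], [0, 0, 0], [0, 0, 0], [0, 0, 0], [0, 0, 0], [0, 0, 0], [0, 0, 0]], grip=[-1, -1, -1, -1, -1, -1, -1, -1, -1, -1, -1, -1, -1, -1, -1])

```text
time_s: 10.7
position: [0.535, 0.0201, 0.0782]
ee_rot: [0.0, -0.209, 0.978, 0.0]
contact_force: [-1.2, 0.7, -1.5]
width: 0.235
```

```bash
python3 look.py d2
```

```text
area 948 plate [0.6187 0.0103 0.043 ] yaw deg 2.46 cost 40.546875
a,b,c in corner mm [[-6.9, -30.3], [-3.1, -120.2], [-116.8, -34.9]]
[0.53517987 0.02004847 0.07822119] [-0.30320201  0.33321807 -1.84372026] [ 0.00708974  0.16780259 -0.04010088] 10.75
```

View pics/d2.png

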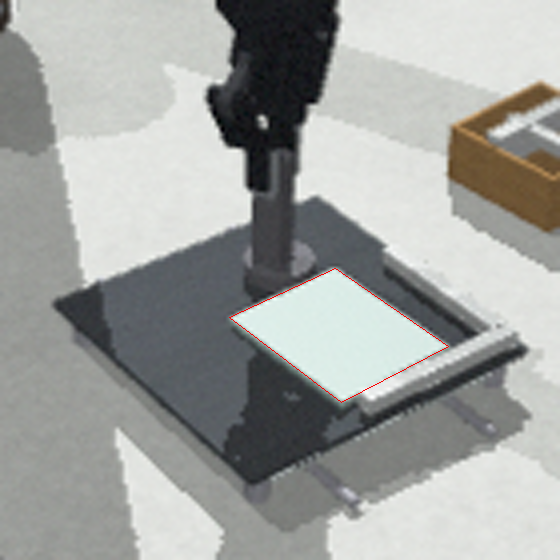

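Yaw is down to +2.5° and corner b is about 3 mm from the stop. I continue in small steps while watching the force.

Request:
send_rows(slide=[[-0.4, -0.2, 0], [-0.8, -0.4, 0], [-1.2, -0.5, 0], [-1.6, -0.7, 0], [-2.0, -0.9, 0], [-2.0, -0.9, 0]], rotation=[[0, 0, 0], [0, 0, 0], [0, 0, 0], [0, 0, 0], [0, 0, 0], [0, 0, 0]], grip=[-1, -1, -1, -1, -1, -1])

```text
time_s: 11.35
position: [0.5372, 0.02, 0.0782]
ee_rot: [0.0, -0.209, 0.978, -0.0]
contact_force: [0.4, 0.5, -1.1]
width: 0.235
```

Request:
send_rows(slide=[[-0.2, -0.1, 0], [-0.5, -0.2, 0], [-0.7, -0.3, 0], [-0.9, -0.4, 0], [-0.9, -0.4, 0]], rotation=[[0, 0, 0], [0, 0, 0], [0, 0, 0], [0, 0, 0], [0, 0, 0]], grip=[-1, -1, -1, -1, -1])

```text
time_s: 11.85
position: [0.5382, 0.02, 0.0782]
ee_rot: [0.0, -0.209, 0.978, 0.0]
contact_force: [-0.4, 0.4, -1.1]
width: 0.23
```

```bash
python3 look.py d3
```

```text
area 935 plate [0.6203 0.0097 0.0319] yaw deg 1.83 cost 41.359375
a,b,c in corner mm [[-4.7, -31.4], [-1.9, -121.4], [-114.7, -34.8]]
[0.53817   0.0200472 0.0782143] [ 0.0184544  -0.28713476 -0.97969327] [ 0.01566264  0.2099541  -0.04147222] 11.9
```

Request:
send_rows(slide=[[-0.3, -0.1, 0], [-0.6, -0.3, 0], [-0.9, -0.4, 0], [-1.2, -0.5, 0], [-1.4, -0.6, 0], [-1.4, -0.6, 0]], rotation=[[0, 0, 0], [0, 0, 0], [0, 0, 0], [0, 0, 0], [0, 0, 0], [0, 0, 0]], grip=[-1, -1, -1, -1, -1, -1])

```text
time_s: 12.5
position: [0.5397, 0.02, 0.0782]
ee_rot: [-0.0, -0.209, 0.978, -0.0]
contact_force: [0.2, 0.6, -1.1]
width: 0.238
```

```bash
python3 look.py d4
```

```text
area 926 plate [0.6215 0.0091 0.0358] yaw deg 2.05 cost 46.734375
a,b,c in corner mm [[-3.7, -31.8], [-0.5, -121.8], [-113.6, -35.7]]
[0.5397077  0.02006453 0.07820234] [-0.1706668   0.9813299  -0.77319853] [0.01328505 0.21510111 0.06095818] 12.55
```

Request:
send_rows(slide=[[-0.2, -0.1, 0], [-0.5, -0.2, 0], [-0.7, -0.3, 0], [-0.9, -0.4, 0], [-0.9, -0.4, 0]], rotation=[[0, 0, 0], [0, 0, 0], [0, 0, 0], [0, 0, 0], [0, 0, 0]], grip=[-1, -1, -1, -1, -1])

```text
time_s: 13.05
position: [0.5403, 0.02, 0.0781]
ee_rot: [-0.0, -0.209, 0.978, 0.0]
contact_force: [-2.0, 0.1, -0.7]
width: 0.235
```

Request:
send_rows(slide=[[-0.2, -0.1, 0], [-0.5, -0.2, 0], [-0.7, -0.3, 0], [-0.9, -0.4, 0], [-0.9, -0.4, 0]], rotation=[[0, 0, 0], [0, 0, 0], [0, 0, 0], [0, 0, 0], [0, 0, 0]], grip=[-1, -1, -1, -1, -1])

```text
time_s: 13.55
position: [0.5415, 0.0201, 0.0781]
ee_rot: [-0.0, -0.209, 0.978, 0.0]
contact_force: [-2.4, 0.1, 0.0]
width: 0.235
```

```bash
python3 look.py d5
```

```text
area 918 plate [0.6224 0.0094 0.013 ] yaw deg 0.74 cost 52.359375
a,b,c in corner mm [[-1.8, -32.7], [-0.7, -122.7], [-111.8, -34.1]]
[0.54154385 0.02004746 0.07813336] [-2.11188483 -0.06575605 -0.4093045 ] [0.34721947 1.04708035 0.05423683] 13.6
```

Request:
send_rows(slide=[[-0.1, 0, 0], [-0.2, -0.1, 0], [-0.3, -0.1, 0], [-0.4, -0.2, 0], [-0.5, -0.2, 0]], rotation=[[0, 0, 0], [0, 0, 0], [0, 0, 0], [0, 0, 0], [0, 0, 0]], grip=[-1, -1, -1, -1, -1])

```text
time_s: 14.1
position: [0.5419, 0.02, 0.0782]
ee_rot: [-0.0, -0.209, 0.978, 0.0]
contact_force: [-3.9, 1.1, 0.3]
width: 0.236
```

```bash
python3 look.py d6
```

```text
area 915 plate [0.622  0.0094 0.0108] yaw deg 0.62 cost 50.859375
a,b,c in corner mm [[-2.1, -32.9], [-1.2, -122.9], [-112.1, -34.0]]
[0.5419285  0.0200498  0.07814042] [-3.59681029  0.32048187  0.30695081] [0.42476275 1.6989602  0.00208955] 14.15
```

View pics/d6.png

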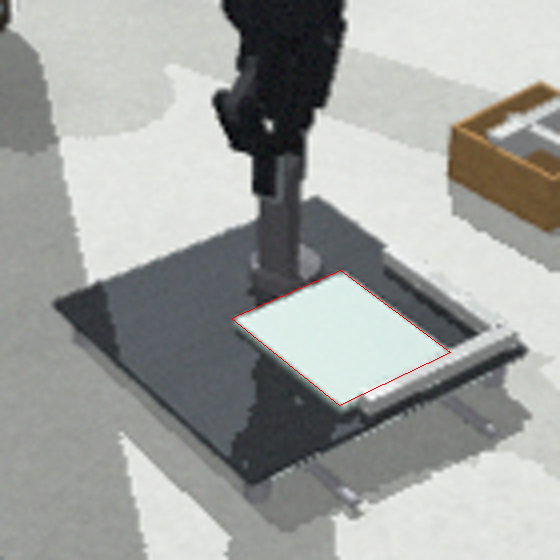

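About 3.7 N now and the plate is almost square. I add a touch more and hold for 0.6 s.

Request:
send_rows(slide=[[-0.1, 0, 0], [-0.2, -0.1, 0], [-0.2, -0.1, 0], [-0.2, -0.1, 0], [-0.2, -0.1, 0], [-0.2, -0.1, 0], [-0.2, -0.1, 0]], rotation=[[0, 0, 0], [0, 0, 0], [0, 0, 0], [0, 0, 0], [0, 0, 0], [0, 0, 0], [0, 0, 0]], grip=[-1, -1, -1, -1, -1, -1, -1])

```text
time_s: 14.85
position: [0.5421, 0.02, 0.0781]
ee_rot: [-0.0, -0.209, 0.978, -0.0]
contact_force: [-4.9, 1.7, -0.5]
width: 0.233
```

```bash
python3 look.py d7; python3 - <<'E'
from h import *
a=np.load("s_d7.npy"); cv2.imwrite("pics/d7z.png",crop(a,(315,180,375,240),9))
E
```

```text
area 913 plate [0.6217 0.0094 0.0126] yaw deg 0.72 cost 51.109375
a,b,c in corner mm [[-2.4, -32.7], [-1.4, -122.7], [-112.4, -34.1]]
[0.54215432 0.0200423  0.07813742] [-5.03061755  2.03503843  1.39970368] [0.5806702  2.1404091  0.07805011] 14.9
```

View pics/d7z.png

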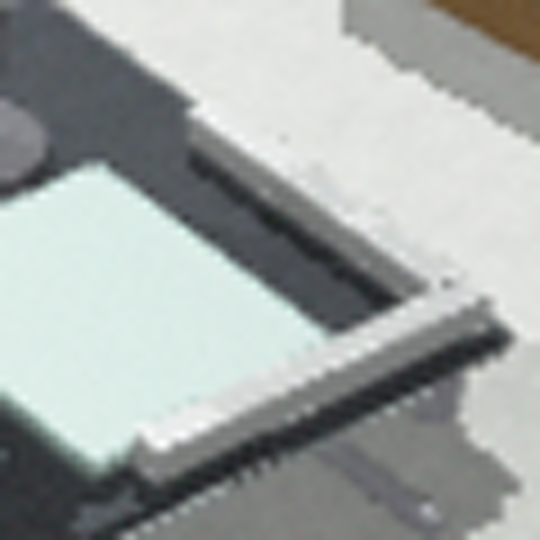

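```bash
cat > edge.py <<'E'
import sys
from h import *
from scipy.ndimage import map_coordinates
# subpixel fit of the plate's +y top edge and rear(-x) edge and -y edge in scene image by scanning across predicted edges
def fitedge(s,P0,P1,n=None):
    g=s[:,:,1].astype(float); q=proj("scene",np.array([P0,P1])); d=q[1]-q[0]; L=np.linalg.norm(d); d/=L; nn=np.array([-d[1],d[0]])
    pts=[]
    for t in np.linspace(0.08,.92,int(L)):
        c=q[0]+d*t*L; u=np.arange(-4,4.01,.1); v=map_coordinates(g,[c[1]+nn[1]*u,c[0]+nn[0]*u],order=1)
        gr=np.abs(np.gradient(cv2.GaussianBlur(v[None],(0,0),4)[0])); 
        if gr.max()<2: continue
        w=np.where(gr>gr.max()*.5,gr,0); uu=(w*u).sum()/w.sum(); pts.append(c+nn*uu)
    pts=np.array(pts,np.float32); vx,vy,x0,y0=cv2.fitLine(pts,cv2.DIST_HUBER,0,.01,.01).ravel()
    r=(pts-[x0,y0])@[-vy,vx]; W=back("scene",[[x0-10*vx,y0-10*vy],[x0+10*vx,y0+10*vy]],P0[2]); dd=W[1]-W[0]
    return W.mean(0),np.degrees(np.arctan2(dd[1],dd[0])),r.std(),len(pts)
def report(s,p):
    loc=np.array([[.055,.045],[.055,-.045],[-.055,-.045],[-.055,.045]]); Q=place(*p,loc,.036)
    for nm,i,j in(("+y edge",3,0),("-y edge",2,1),("-x edge",2,3)):
        print(nm,fitedge(s,Q[i],Q[j]))
    b=[.5856,-.0052,.0007]
    S=place(*b,[[-.017,.093],[.093,.093],[-.11,-.11],[.11,-.11],[-.017,.105],[-.110,-.11],[-.11,.0]],.03)
    T=S.copy(); T[:,2]=.042
    print("side stop top inner edge",fitedge(s,T[0],T[1])); print("bed -y edge",fitedge(s,S[2],S[3])); print("bed -x edge",fitedge(s,S[5],S[6]))
    T=place(*b,[[.105,-.017],[.105,.105]],.042); print("far stop outer top edge",fitedge(s,T[0],T[1])); 
if __name__=="__main__":
    s=np.load(sys.argv[1]); report(s,[float(v) for v in sys.argv[2:5]])
E
python3 edge.py s_d7.npy .6217 .0094 .0126; echo; python3 edge.py s_d1.npy .6093 .0118 .0675
```

```text
+y edge (array([0.61671304, 0.05499124, 0.036     ]), np.float64(0.3983615363677425), np.float32(0.0743649), 34)
-y edge (array([ 0.6126471 , -0.03693185,  0.036     ]), np.float64(0.2522374067147747), np.float32(0.15092002), 34)
-x edge (array([0.56889958, 0.01462443, 0.036     ]), np.float64(90.46753174990411), np.float32(0.082284346), 29)
side stop top inner edge (array([0.63164139, 0.08402152, 0.042     ]), np.float64(-0.3776445791355739), np.float32(0.18441632), 33)
bed -y edge (array([ 0.60086747, -0.1186306 ,  0.03      ]), np.float64(0.2376896504839947), np.float32(0.21027645), 67)
bed -x edge (array([ 0.47731424, -0.07115227,  0.03      ]), np.float64(90.14102892733494), np.float32(0.12866062), 37)
far stop outer top edge (array([0.69344847, 0.03135608, 0.042     ]), np.float64(92.41542292220659), np.float32(1.0539268), 41)

+y edge (array([0.60176343, 0.05709748, 0.036     ]), np.float64(3.7507211716083897), np.float32(0.06640605), 34)
-y edge (array([ 0.61545508, -0.03429957,  0.036     ]), np.float64(4.239775621256556), np.float32(0.06615806), 35)
-x edge (array([0.55453395, 0.00274864, 0.036     ]), np.float64(94.63434488225415), np.float32(0.07695693), 28)
side stop top inner edge (array([0.64039664, 0.08421234, 0.042     ]), np.float64(-0.087592861850859), np.float32(0.24528031), 33)
bed -y edge (array([ 0.58191531, -0.11871471,  0.03      ]), np.float64(0.015790929463092403), np.float32(0.23411337), 67)
bed -x edge (array([ 0.47746346, -0.07603334,  0.03      ]), np.float64(90.20648234320528), np.float32(0.14973253), 37)
far stop outer top edge (array([0.68609724, 0.0382946 , 0.042     ]), np.float64(86.04979067013203), np.float32(0.8384796), 41)
```

Held at about 4–5 N for more than 0.7 s. The rear edge is at x≈0.569, so the far edge sits at about 0.679 with the stop at 0.6785, and residual yaw is ≲0.3°. Now I retract, lift over, and go to the plate's -y side.

Request:
send_rows(slide=[[0.9, 0.4, 0], [4, 1.8, 0], [9, 4, 0], [13.7, 6.1, 0], [13.7, 6.1, -15], [13.7, 6.1, -35], [10, -6, -45], [1, -31, -45], [-9, -62, -45], [-18, -90, -45], [-25, -112, -45], [-27.5, -119.8, -45], [-27.5, -119.8, -38], [-27.5, -119.8, -22], [-27.5, -119.8, -8], [-27.5, -119.8, -1], [-27.5, -119.8, 0], [-27.5, -119.8, 0]], rotation=[[0, 0, 0], [0, 0, 0], [0, 0, 0], [0, 0, 0], [0, 0, 0], [0, 0, 0], [0, 0, 0], [0, 0, 0], [0, 0, 0], [0, 0, 0], [0, 0, 0], [0, 0, 0], [0, 0, 0], [0, 0, 0], [0, 0, 0], [0, 0, 0], [0, 0, 0], [0, 0, 0]], grip=[-1, -1, -1, -1, -1, -1, -1, -1, -1, -1, -1, -1, -1, -1, -1, -1, -1, -1])

```text
time_s: 16.7
position: [0.6165, -0.0776, 0.0783]
ee_rot: [-0.0, -0.21, 0.978, -0.0]
contact_force: [0.9, -0.3, -0.4]
width: 0.231
```

```bash
python3 look.py e1; python3 edge.py s_e1.npy .6217 .0094 .0126|head -3
python3 - <<'E'
from h import *
t=snapshot("top"); cv2.imwrite("pics/e1t.png",crop(t,(270,120,430,270),4))
E
```

```text
area 908 plate [ 0.6221  0.0099 -0.0011] yaw deg -0.07 cost 59.875
a,b,c in corner mm [[-1.4, -33.0], [-1.6, -123.0], [-111.4, -32.8]]
[ 0.61681002 -0.07766808  0.0786301 ] [-0.18023432  1.10435806 -0.87154331] [0.03842674 0.00681474 0.03286205] 16.75
+y edge (array([0.62174504, 0.0550908 , 0.036     ]), np.float64(0.08927703007401103), np.float32(0.07390178), 34)
-y edge (array([ 0.63537109, -0.0367734 ,  0.036     ]), np.float64(0.44009070408296763), np.float32(0.54982543), 34)
-x edge (array([0.56914169, 0.01451876, 0.036     ]), np.float64(90.1446553929473), np.float32(0.4453578), 29)
```

View pics/e1.png

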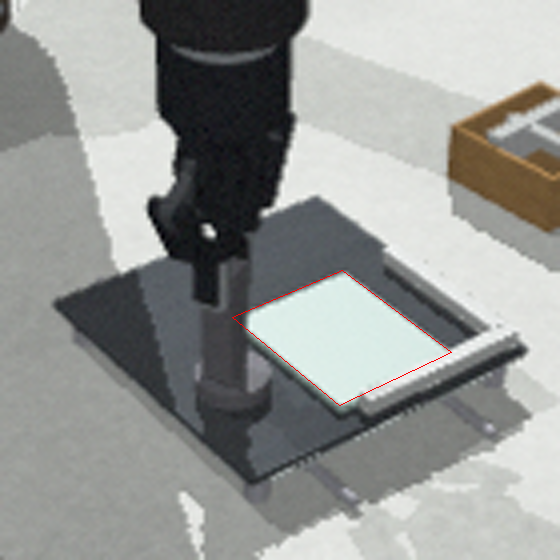

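View pics/e1t.png

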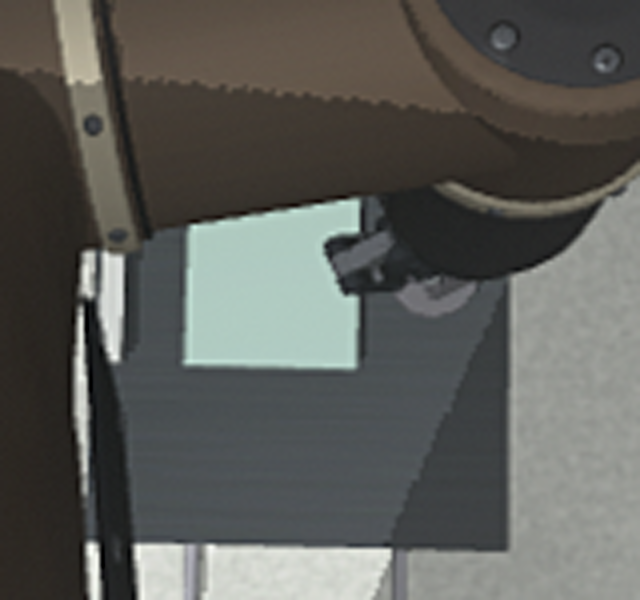

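In both views the plate's rear edge is parallel to the bed's edge and the foot stands clear on the -y side. I push toward the side stop with a slight drift to +x.

Request:
send_rows(slide=[[-1.2, 2.7, 0], [-2.5, 5.5, 0], [-3.7, 8.2, 0], [-4.9, 11.0, 0], [-6.0, 12.7, 0], [-7.1, 14.4, 0], [-8.2, 16.1, 0], [-9.3, 17.8, 0], [-10.4, 19.5, 0], [-11.5, 21.2, 0], [-12.6, 22.9, 0], [-13.7, 24.6, 0], [-14.8, 26.3, 0], [-15.9, 28.0, 0], [-17.0, 29.7, 0], [-18.0, 31.4, 0], [-19.1, 33.1, 0], [-20.2, 34.8, 0]], rotation=[[0, 0, 0], [0, 0, 0], [0, 0, 0], [0, 0, 0], [0, 0, 0], [0, 0, 0], [0, 0, 0], [0, 0, 0], [0, 0, 0], [0, 0, 0], [0, 0, 0], [0, 0, 0], [0, 0, 0], [0, 0, 0], [0, 0, 0], [0, 0, 0], [0, 0, 0], [0, 0, 0]], grip=[-1, -1, -1, -1, -1, -1, -1, -1, -1, -1, -1, -1, -1, -1, -1, -1, -1, -1])

```text
time_s: 18.6
position: [0.6207, -0.0378, 0.0782]
ee_rot: [-0.0, -0.209, 0.978, 0.0]
contact_force: [-0.1, -0.6, -0.3]
width: 0.237
```

```bash
python3 look.py e2; python3 edge.py s_e2.npy .6223 .035 .0
python3 - <<'E'
from h import *
t=snapshot("top"); cv2.imwrite("pics/e2t.png",crop(t,(270,120,430,270),4))
E
```

```text
area 805 plate [ 0.6214  0.0354 -0.0278] yaw deg -1.59 cost 106.390625
a,b,c in corner mm [[-0.9, -9.1], [-3.5, -99.0], [-110.9, -5.9]]
[ 0.62084103 -0.03749848  0.07823771] [ 0.38149071  0.04798252 -1.96305521] [ 0.01808323  0.01698854 -0.01168991] 18.65
+y edge (array([0.6155005 , 0.08268289, 0.036     ]), np.float64(-0.6836626171635148), np.float32(0.13499278), 33)
-y edge (array([ 0.63456833, -0.00979531,  0.036     ]), np.float64(-5.289955877223814), np.float32(0.6500253), 27)
-x edge (array([0.56902393, 0.04384652, 0.036     ]), np.float64(89.79228884765345), np.float32(1.2576826), 25)
side stop top inner edge (array([0.62252208, 0.08497887, 0.042     ]), np.float64(0.9775635213582988), np.float32(0.2219876), 33)
bed -y edge (array([ 0.58196681, -0.11881002,  0.03      ]), np.float64(0.29740928304664327), np.float32(0.18520552), 67)
bed -x edge (array([ 0.47745463, -0.06175532,  0.03      ]), np.float64(90.03990062489264), np.float32(0.11417145), 37)
far stop outer top edge (array([0.69444361, 0.03598725, 0.042     ]), np.float64(90.56844715585613), np.float32(0.48171943), 41)
```

View pics/e2.png

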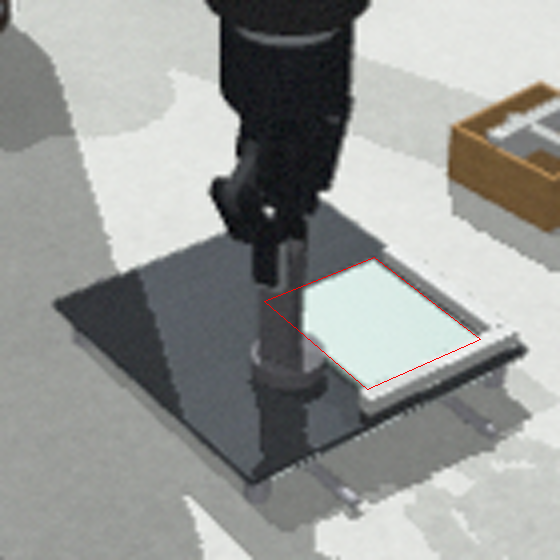

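View pics/e2t.png

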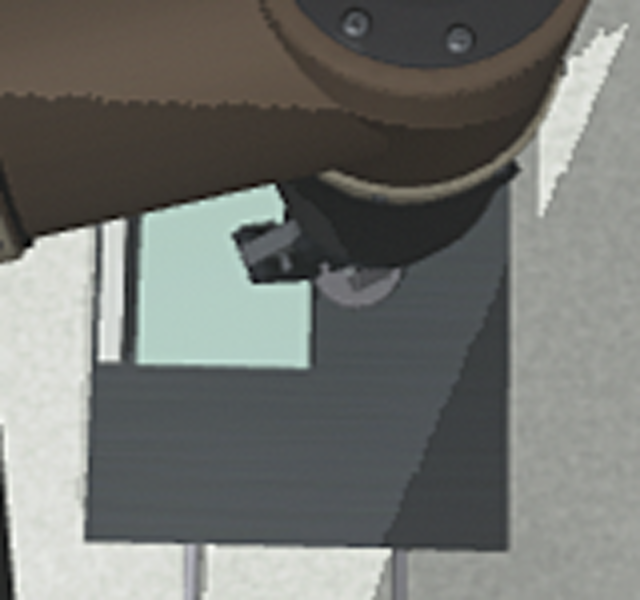

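```bash
cat > tedge.py <<'E'
import sys
from h import *
from scipy.ndimage import map_coordinates
def fe(g,P0,P1,lo=.05,hi=.95,w=3.5):
    q=proj("top",np.array([P0,P1])); d=q[1]-q[0]; L=np.linalg.norm(d); d/=L; nn=np.array([-d[1],d[0]]); pts=[]
    for t in np.linspace(lo,hi,int(2*L)):
        c=q[0]+d*t*L; u=np.arange(-w,w+.01,.1); v=map_coordinates(g,[c[1]+nn[1]*u,c[0]+nn[0]*u],order=1)
        gr=np.abs(np.gradient(cv2.GaussianBlur(v[None],(0,0),4)[0])); ww=np.where(gr>gr.max()*.5,gr,0)
        if gr.max()<1: continue
        pts.append(c+nn*(ww*u).sum()/ww.sum())
    pts=np.array(pts,np.float32); vx,vy,x0,y0=cv2.fitLine(pts,cv2.DIST_HUBER,0,.01,.01).ravel(); r=(pts-[x0,y0])@[-vy,vx]
    W=back("top",[[x0-10*vx,y0-10*vy],[x0+10*vx,y0+10*vy]],P0[2]); dd=W[1]-W[0]; a=np.degrees(np.arctan2(dd[1],dd[0]))%180
    return W.mean(0)[:2].round(4),round(a,2),round(float(r.std()),2)
if __name__=="__main__":
    g=np.load(sys.argv[1])[:,:,1].astype(float); px,py=map(float,sys.argv[2:4]); X0=float(sys.argv[4]) # X0: visible up to this x
    rx=px-.055
    print("plate -x edge",fe(g,[rx,py-.042,.036],[rx,py+.042,.036]))
    print("plate +y edge",fe(g,[rx,py+.045,.036],[X0,py+.045,.036],w=2.5))
    print("side stop inner top edge",fe(g,[.571,.0878,.042],[X0,.0878,.042],w=2))
    print("bed -x edge",fe(g,[.4756,-.11,.03],[.4756,.1,.03])); 
E
python3 - <<'E'
from h import *
np.save("t_e2.npy",snapshot("top"))
E
python3 tedge.py t_e2.npy .6237 .0375 .625
```

```text
plate -x edge (array([0.5677, 0.0385]), np.float64(90.08), 0.05)
plate +y edge (array([0.5968, 0.0808]), np.float64(0.72), 0.07)
side stop inner top edge (array([0.6018, 0.0881]), np.float64(0.14), 0.14)
bed -x edge (array([ 0.4752, -0.0052]), np.float64(89.98), 0.12)
```

In the top view the plate's rear edge is square (90.1° against 90.0° for the bed) and about 92.5 mm from the bed's rear edge, where home is 93. The side gap is about 7 mm, so I continue.

Request:
send_rows(slide=[[-0.5, 0.9, 0], [-1.0, 1.7, 0], [-1.5, 2.6, 0], [-2.0, 3.5, 0], [-2.5, 4.4, 0], [-2.7, 4.8, 0], [-2.9, 5.2, 0], [-2.9, 5.2, 0]], rotation=[[0, 0, 0], [0, 0, 0], [0, 0, 0], [0, 0, 0], [0, 0, 0], [0, 0, 0], [0, 0, 0], [0, 0, 0]], grip=[-1, -1, -1, -1, -1, -1, -1, -1])

```text
time_s: 19.55
position: [0.6213, -0.0319, 0.0782]
ee_rot: [0.0, -0.209, 0.978, 0.0]
contact_force: [-0.1, -1.1, -1.3]
width: 0.235
```

```bash
python3 - <<'E'
from h import *
np.save("t_e3.npy",snapshot("top")); o=robot.get_obs(); print(o["position"],o["contact_force"],o["moment"])
E
python3 tedge.py t_e3.npy .6237 .0425 .625
```

```text
[ 0.62123217 -0.03193436  0.07818553] [-1.03724673 -1.49650387 -1.02924366] [-0.18758503  0.01637766  0.00046296]
plate -x edge (array([0.5678, 0.0419]), np.float64(90.11), 0.04)
plate +y edge (array([0.5923, 0.0875]), np.float64(179.73), 0.07)
side stop inner top edge (array([0.6042, 0.0873]), np.float64(0.18), 0.09)
bed -x edge (array([ 0.4752, -0.0052]), np.float64(89.99), 0.12)
```

Request:
send_rows(slide=[[-0.1, 0.2, 0], [-0.2, 0.5, 0], [-0.3, 0.7, 0], [-0.4, 0.9, 0], [-0.4, 0.9, 0]], rotation=[[0, 0, 0], [0, 0, 0], [0, 0, 0], [0, 0, 0], [0, 0, 0]], grip=[-1, -1, -1, -1, -1])

```text
time_s: 20.1
position: [0.6212, -0.031, 0.0782]
ee_rot: [-0.0, -0.209, 0.978, 0.0]
contact_force: [0.5, -0.3, -0.2]
width: 0.235
```

```bash
python3 - <<'E'
from h import *
o=robot.get_obs(); print(o["position"],o["contact_force"],o["moment"])
E
```

```text
[ 0.62121719 -0.03098804  0.07820257] [ 0.5011104  -0.33659214 -0.15768169] [-0.19258755  0.00981609  0.02117525]
```

Request:
send_rows(slide=[[-0.1, 0.2, 0], [-0.2, 0.5, 0], [-0.3, 0.7, 0], [-0.4, 0.9, 0], [-0.4, 0.9, 0]], rotation=[[0, 0, 0], [0, 0, 0], [0, 0, 0], [0, 0, 0], [0, 0, 0]], grip=[-1, -1, -1, -1, -1])

```text
time_s: 20.6
position: [0.6212, -0.03, 0.0782]
ee_rot: [-0.0, -0.209, 0.978, -0.0]
contact_force: [0.1, -0.8, -0.3]
width: 0.239
```

```bash
python3 - <<'E'
from h import *
o=robot.get_obs(); print(o["position"],o["contact_force"],o["moment"])
E
```

```text
[ 0.62121328 -0.0300154   0.0782024 ] [ 0.09776667 -0.77886083 -0.28331254] [-0.22678082  0.02132263 -0.02074844]
```

Request:
send_rows(slide=[[-0.1, 0.2, 0], [-0.2, 0.5, 0], [-0.3, 0.7, 0], [-0.4, 0.9, 0], [-0.4, 0.9, 0]], rotation=[[0, 0, 0], [0, 0, 0], [0, 0, 0], [0, 0, 0], [0, 0, 0]], grip=[-1, -1, -1, -1, -1])

```text
time_s: 21.1
position: [0.6212, -0.0294, 0.0783]
ee_rot: [-0.0, -0.209, 0.978, -0.0]
contact_force: [-0.5, -3.5, -0.8]
width: 0.234
```

```bash
python3 - <<'E'
from h import *
np.save("t_e4.npy",snapshot("top"));o=robot.get_obs(); print(o["position"],o["contact_force"],o["moment"])
E
python3 tedge.py t_e4.npy .6237 .0445 .625; python3 look.py e4 
```

```text
[ 0.62118329 -0.02940015  0.07827582] [-0.40763754 -3.92313839 -0.8032736 ] [-1.60214841 -0.16419622  0.00846045]
plate -x edge (array([0.5677, 0.0445]), np.float64(90.16), 0.05)
plate +y edge (array([0.5913, 0.0885]), np.float64(178.63), 0.24)
side stop inner top edge (array([0.5954, 0.0877]), np.float64(178.86), 0.2)
bed -x edge (array([ 0.4752, -0.0052]), np.float64(89.98), 0.12)
area 797 plate [ 0.6211  0.0441 -0.0289] yaw deg -1.66 cost 109.96875
a,b,c in corner mm [[-1.2, -0.4], [-3.9, -90.4], [-111.2, 2.9]]
[ 0.62119475 -0.02935554  0.07826861] [ 0.1706028  -4.29528397 -0.64466456] [-1.73308804 -0.08992116  0.01109555] 21.2
```

View pics/e4.png

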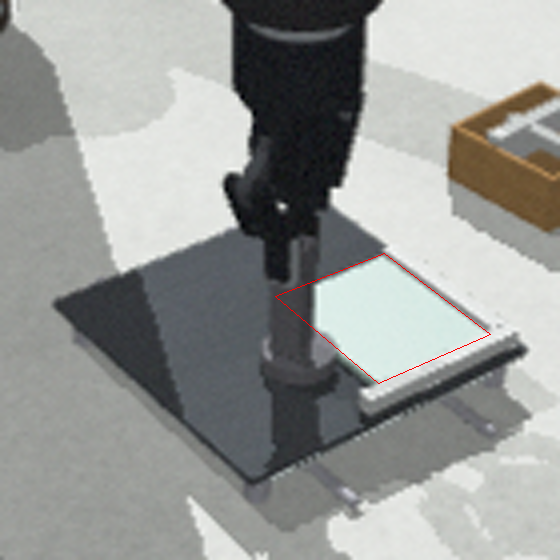

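Side contact at about 4 N. I hold 0.6 s.

Request:
send_rows(slide=[[0, 0, 0], [0, 0, 0], [0, 0, 0], [0, 0, 0], [0, 0, 0], [0, 0, 0]], rotation=[[0, 0, 0], [0, 0, 0], [0, 0, 0], [0, 0, 0], [0, 0, 0], [0, 0, 0]], grip=[-1, -1, -1, -1, -1, -1])

```text
time_s: 21.8
position: [0.6212, -0.0292, 0.0782]
ee_rot: [-0.0, -0.209, 0.978, -0.0]
contact_force: [-0.0, -5.6, 0.3]
width: 0.236
```

```bash
python3 - <<'E'
from h import *
o=robot.get_obs(); print(o["position"],o["contact_force"],o["moment"],o["time_s"])
from tedge import fe
im=cv2.resize(cv2.imread("pics/e1t.png"),(160,150),interpolation=cv2.INTER_AREA); g=np.zeros((400,640)); g[120:270,270:430]=im[:,:,1]
print("e1 rear",fe(g,[.5685,-.032,.036],[.5685,.052,.036])); print("bed",fe(g,[.4756,-.10,.03],[.4756,.0,.03]))
for f in("e2","e3","e4"):
    g=np.load(f"t_{f}.npy")[:,:,1].astype(float); print(f,[fe(g,[.5685,y-.042,.036],[.5685,y+.042,.036]) for y in({"e2":.036,"e3":.0415,"e4":.0435}[f],)])
im=cv2.imread("pics/d7z.png")
E
```

```text
[ 0.62116897 -0.029244    0.07824852] [-0.04939721 -5.63661561  0.26038163] [-2.23176787 -0.15518028 -0.06262168] 21.8
e1 rear (array([0.5677, 0.0078]), np.float64(89.81), 0.05)
bed (array([ 0.4753, -0.0513]), np.float64(89.98), 0.13)
e2 [(array([0.5677, 0.036 ]), np.float64(90.04), 0.04)]
e3 [(array([0.5678, 0.0384]), np.float64(90.09), 0.04)]
e4 [(array([0.5677, 0.046 ]), np.float64(90.14), 0.05)]
```

The rear edge is unchanged since the far press (0.5677 in the top view), and the side was held at 4–5.6 N for over 0.7 s. I retract, lift and return to the mat.

Request:
send_rows(slide=[[0.4, -0.9, 0], [2, -4.6, 0], [5, -11, 0], [8.2, -18.3, 0], [8.2, -18.3, -15], [8.2, -18.3, -40], [14, -22, -55], [32, -34, -55], [57, -50, -55], [83, -66, -55], [109, -83, -55], [135, -100, -55], [161, -116, -55], [187, -133, -55], [213, -149, -55], [239, -166, -55], [260, -180, -55], [273, -188, -55], [277, -190.5, -55], [277, -190.5, -55]], rotation=[[0, 0, 0], [0, 0, 0], [0, 0, 0], [0, 0, 0], [0, 0, 0], [0, 0, 0], [0, 0, 0], [0, 0, 0], [0, 0, 0], [0, 0, 0], [0, 0, 0], [0, 0, 0], [0, 0, 0], [0, 0, 0], [0, 0, 0], [0, 0, 0], [0, 0, 0], [0, 0, 0], [0, 0, 0], [0, 0, 0]], grip=[-1, -1, -1, -1, -1, -1, -1, -1, -1, -1, -1, -1, -1, -1, -1, -1, -1, -1, -1, -1])

```text
time_s: 23.8
position: [0.4456, -0.3167, 0.1329]
ee_rot: [-0.0, -0.209, 0.978, 0.0]
contact_force: [-0.7, 0.3, -1.1]
width: 0.234
```

```bash
python3 - <<'E'
from h import *
t=snapshot("top"); np.save("t_g.npy",t); s=snapshot("scene"); np.save("s_g.npy",s)
cv2.imwrite("pics/gt.png",crop(t,(280,140,410,265),5)); cv2.imwrite("pics/gs.png",crop(s,(130,100,380,270),3))
o=robot.get_obs(); print(o["position"],o["contact_force"],o["time_s"])
E
python3 tedge.py t_g.npy .6230 .0425 .665
```

```text
[ 0.44657512 -0.3159709   0.13307189] [ 0.09920245  0.3116814  -1.46491853] 23.9
plate -x edge (array([0.5677, 0.0342]), np.float64(90.09), 0.05)
plate +y edge (array([0.6013, 0.0886]), np.float64(179.74), 0.27)
side stop inner top edge (array([0.6246, 0.0877]), np.float64(179.3), 0.28)
bed -x edge (array([ 0.4752, -0.0035]), np.float64(90.04), 0.14)
```

View pics/gt.png

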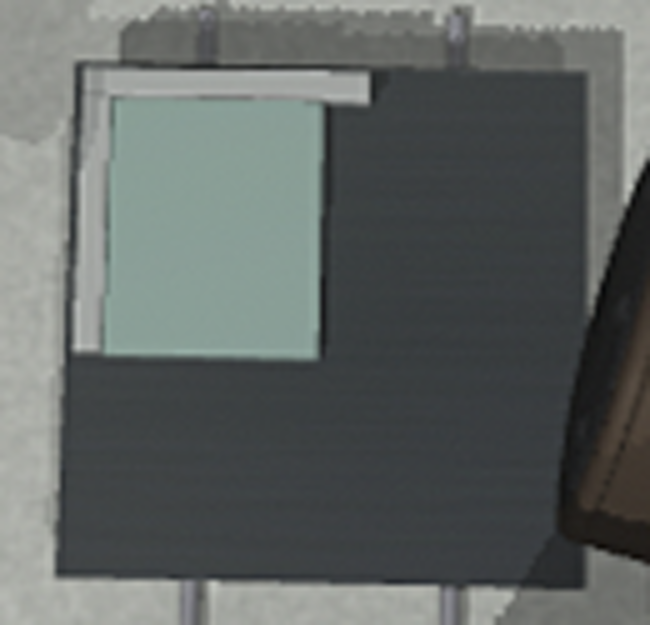

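View pics/gs.png

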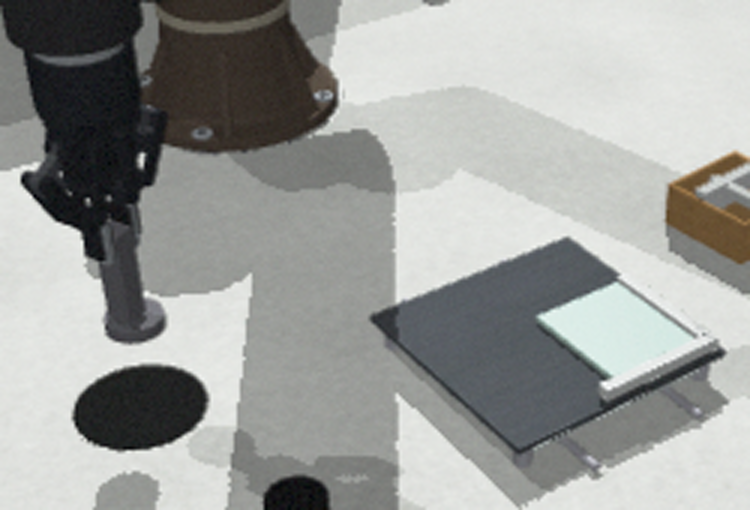

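The plate lies in the corner in both views with no dark gap at either stop. Its rear edge (100–320, ~356) lines up with the end of the side bar (352), and the pusher hangs over the mat at (140,405). I lower it onto the mat.

Request:
send_rows(slide=[[0, 0, 12], [0, 0, 30], [0, 0, 50], [0, 0, 68], [0, 0, 76], [0, 0, 80], [0, 0, 82], [0, 0, 82], [0, 0, 82]], rotation=[[0, 0, 0], [0, 0, 0], [0, 0, 0], [0, 0, 0], [0, 0, 0], [0, 0, 0], [0, 0, 0], [0, 0, 0], [0, 0, 0]], grip=[-1, -1, -1, -1, -1, -1, -1, -1, -1])

```text
time_s: 24.8
position: [0.447, -0.3164, 0.0519]
ee_rot: [0.001, -0.209, 0.978, -0.0]
contact_force: [-0.7, -1.0, -1.1]
width: 0.237
```

Request:
send_rows(slide=[[0, 0, 0.3], [0, 0, 0.6], [0, 0, 0.9], [0, 0, 1.2], [0, 0, 1.2]], rotation=[[0, 0, 0], [0, 0, 0], [0, 0, 0], [0, 0, 0], [0, 0, 0]], grip=[-1, -1, -1, -1, -1])

```text
time_s: 25.3
position: [0.4464, -0.3163, 0.05]
ee_rot: [-0.0, -0.209, 0.978, 0.0]
contact_force: [0.0, -0.6, -0.8]
width: 0.233
```

Request:
send_rows(slide=[[0, 0, 0.3], [0, 0, 0.6], [0, 0, 0.9], [0, 0, 0.9], [0, 0, 0.9]], rotation=[[0, 0, 0], [0, 0, 0], [0, 0, 0], [0, 0, 0], [0, 0, 0]], grip=[-1, -1, -1, -1, -1])

```text
time_s: 25.8
position: [0.4466, -0.3164, 0.0496]
ee_rot: [0.0, -0.209, 0.978, -0.0]
contact_force: [-1.1, 1.3, 5.4]
width: 0.235
```

```bash
python3 - <<'E'
from h import *
s=snapshot("scene"); cv2.imwrite("pics/h1.png",crop(s,(110,150,220,260),5)); o=robot.get_obs(); print(o["position"],o["contact_force"],o["moment"])
E
```

```text
[ 0.4465741  -0.31636372  0.04958364] [-2.70579437  0.39863102  6.03979885] [0.50089168 0.59094176 0.0008191 ]
```

View pics/h1.png

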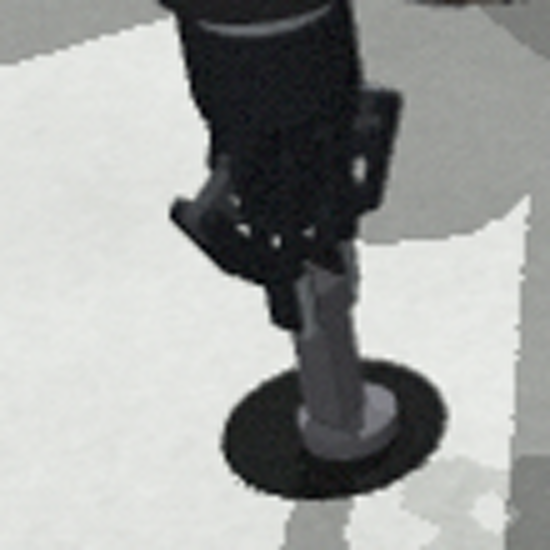

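The foot stands on the mat with about 6 N of preload and the handle upright. I ease off, release and retreat straight up.

Request:
send_rows(slide=[[0, 0, -0.3], [0, 0, -0.5], [0, 0, -0.5], [0, 0, -0.5], [0, 0, -0.5], [0, 0, -0.5], [0, 0, -0.5], [0, 0, -5], [0, 0, -20], [0, 0, -45], [0, 0, -75], [0, 0, -110], [0, 0, -130], [0, 0, -130], [0, 0, -130]], rotation=[[0, 0, 0], [0, 0, 0], [0, 0, 0], [0, 0, 0], [0, 0, 0], [0, 0, 0], [0, 0, 0], [0, 0, 0], [0, 0, 0], [0, 0, 0], [0, 0, 0], [0, 0, 0], [0, 0, 0], [0, 0, 0], [0, 0, 0]], grip=[-1, -1, -0.3, 0, 0.3, 0.7, 1, 1, 1, 1, 1, 1, 1, 1, 1], force=20)

```text
time_s: 27.35
position: [0.4465, -0.3162, 0.1796]
ee_rot: [0.001, -0.209, 0.978, -0.0]
contact_force: [-0.1, 0.4, 0.2]
width: 1.0
```

```bash
python3 - <<'E'
from h import *
t=snapshot("top"); np.save("t_h.npy",t); s=snapshot("scene"); cv2.imwrite("pics/h2.png",crop(s,(110,100,390,270),2.8 and 2)); cv2.imwrite("pics/h2z.png",crop(s,(110,150,220,260),5))
cv2.imwrite("pics/h2t.png",t[:,:,::-1])
o=robot.get_obs(); print(o["position"],o["contact_force"],o["width"],o["time_s"])
for q in("pusher","mat"):
    print(q,[(round(d["confidence"],2),d["bbox"]) for d in recognise("scene",q)])
E
python3 tedge.py t_h.npy .6230 .0425 .665
```

```text
[ 0.44586614 -0.31595476  0.17828072] [-0.81092508 -0.08178332  0.43444267] 1.0000713709204343 27.45
pusher [(0.72, [164.8, 203.7, 191.2, 238.6]), (0.54, [154.7, 223.8, 198.4, 249.3])]
mat [(0.71, [153.6, 224.6, 195.4, 250.5])]
plate -x edge (array([0.5677, 0.0435]), np.float64(90.08), 0.05)
plate +y edge (array([0.6013, 0.0886]), np.float64(179.81), 0.27)
side stop inner top edge (array([0.6195, 0.0879]), np.float64(179.81), 0.26)
bed -x edge (array([ 0.4752, -0.0069]), np.float64(90.04), 0.14)
```

View pics/h2z.png

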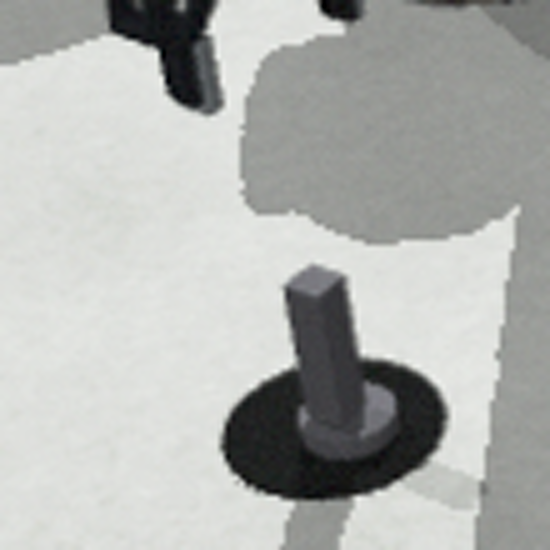

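View pics/h2t.png

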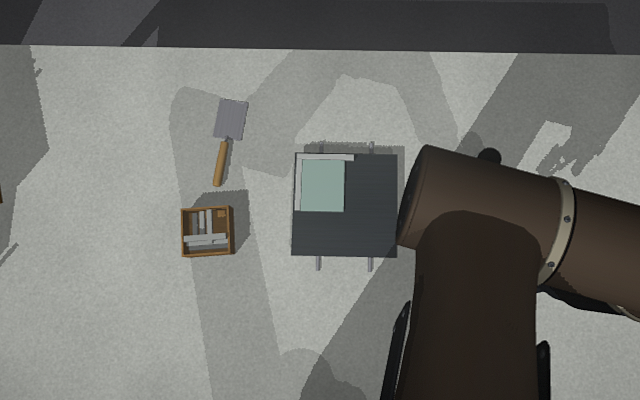

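The final views show the pusher standing upright on its mat, with the axis about (0.446, -0.316) and the mat centre about (0.441, -0.316). The fingers are clear, the plate is in the corner, and the carton and spatula look unmoved. The arm partly hides the jar in the top view, but I never went near it. Handing in.

```bash
python3 -c "
from plant import *
print(sign_off())"
```

```text
the job is handed in; nothing more can be done
None
```

The plate lies flush in the corner of the two stops, the pusher is back upright on its mat and released, and the job is handed in at about 27.5 s. No verdict is reported, so what follows is from my own checks.

**What I did**
- **Far stop:** I pushed the plate there in steps, shifting the contact point to turn it square, and held it at about 4–5 N for over 0.7 s.
- **Side stop:** I then slid the plate along and held it there at about 4–5.6 N for over 0.7 s.

**Last checks**
- **Far edge:** the plate's rear edge is square to the bed, 90.1° against 90.0°. It sits 92.5 mm from the bed's rear edge, where home is 93 mm, and it did not shift after the far-stop press.
- **Stops:** the top view shows no gap at either stop. The flush estimate is good to about 0.5–1 mm.
- **Pusher:** it stands with its axis about 6 mm from the mat's centre, where 26 mm is allowed. The gripper is open and clear.

**Disagreements and gaps**
- **Scene-camera plate fit:** once the stop and pusher hid part of the plate, this fit turned unreliable. It gave about -1.7° and up to 4 mm off the far stop, so I relied on edge fits in the top view instead.
- **Fingertips:** with the gripper open, they appeared about 2 cm higher than the stated geometry. The grasp was sound anyway.
- **Force:** it crept up by about 1–1.5 N during each hold, and the highest reading was about 5.6 N. I only sampled it at the end of each move and in the looks between, so a brief peak in between would not show.
- **Jar:** the arm mostly hid it in the last top view, so I did not check its position; the arm's path stayed well clear of it.

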